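Custard pots onto the chilling plate

ROBOT

A 6-joint arm with a two-finger parallel gripper is mounted at the origin on the work surface. World frame = base frame: x ahead of the robot, y to its left, z up, the work surface at z = 0. Lengths are in m, angles in rad, forces in N, time in s.
With the tool pointing down it reaches from about 0.35 to 0.875 m from the base axis. Payload 4.2 kg.
Tool frame: the origin (TCP) lies at the very end of the fingers, on their centre line; the grasp point (between the pads) lies manip.hold_point_z behind it (manip.hold_point_z is the distance from the TCP to the grasp point, in m); z points along the fingers, y is the direction in which the jaws open and shut (so a half turn about z gives the same grasp; the last joint's range is limited). The gripper opens to 85 mm and grips with 20 to 120 N. Pads are 22 mm wide; open, the fingers measure 114 mm over their backs; the gripper's body (76 mm by 85 mm) begins 54 mm behind the grasp point. The pads swing forward as they close: fully open they stand 13 mm farther back than shut.
Start: joints at [1.521, 0.385, 0.008, 0, -1.194, -0.259], TCP at [0.19, 0.595, 0.231] pointing down, gripper open.
Joint ranges: [-3.14, 3.14], [-1.21, 2.06], [-1.07, 1.41], [-3.16, 2.05], [-2.99, -0.16], [-3.1, 3.1]. Speed limits (rad/s): [2.79, 2.79, 3.14, 3.14, 3.14, 3.14].

INTERFACE

Orientations are given as [roll, pitch, yaw] about the fixed x, y, z axes, in that order (R = Rz(yaw) Ry(pitch) Rx(roll)).
In Python, from workcell import manip gives the robot as it stands.
- The arm moves only by the tool drive_tool, never from a script. Its argument "series" is a list of rows, each a list of 4 numbers: the shift along the tool's x, y, z as a fraction of full scale, then the turn about the tool's z as a fraction of full scale. A call has 1 to 12 rows; each row shifts and turns the pose as measured when the row begins, along the tool's axes as they then stand; what a row does not reach is not made up. Full scale, the value 1, is 0.05 m for a shift and 360 degrees for a turn. A row lasts 1/12 s, in which the tool goes at most 41.7 mm and 7.16 degrees, less where a joint would pass 70% of its speed; a pose out of reach is approached as far as the arm can. A call with a number of a shift or a turn outside -1 to 1 is refused whole. A call with a gripper value outside its range is refused whole. "grip" is the closure, from -1 (fully open) to 1 (shut), set as the call begins (left out, the last holds). The fingers move at their own pace and stop on an object; the grip force is fixed at half the most. Time passes only in rows, so rows that do not move let the fingers close. It gives the time, the measured TCP pose, the force and the opening at its end, in the units of the state.
- manip.state(): the state, without advancing time (a new reading comes with each control period).
- manip.read_camera(name): name is "scene" or "side" or "wrist"; returns a dict with "color" (420x560x3 uint8, blue, green, red), "z_map" (420x560 float32, m along the optical axis (not along the pixel's ray), 0 where there is no reading), "mtx" (3x3 intrinsics, pixels), "k1" (the pictures are not rectified: a ray, as slopes to the right and down, at radius r is drawn at 1 + k1 r^2 times it, then the intrinsics apply), "world_from_camera" (4x4, takes a point from camera to world coordinates). Camera axes: x right, y down, z forward; pixel columns grow to the right and rows downward; lengths in m; the calibration is good to about 2 mm. A picture is of the moment at which its call begins.
- manip.sign_off(): hands the job in, once; it reports no verdict.
Trained networks look in a picture, given as the dict that the camera call returned (one of the last four; its "shot" number tells which), for a name from the list of things; names that differ only in an ending like _2 or _b are one class to them, and where a whole thing is asked for, a point or a joint stands for the part that bears it (a point fixed in the world has none). Each returns a list of dicts, best first, with "confidence" (0 to 1); they miss things now and then, are a little off and sometimes report something else, mostly with a low value. They report only what shows in the picture. A call takes as long as a camera call.
- manip.masks_of(picture, thing): "mask" (420x560 bool, what is visible of it) and "bbox" ([left, top, right, bottom] in pixels, round what is visible of it).
The state is a dict: "time_s": time; "joints": joint angles; "qd": joint speeds; "joint_efforts": joint torques, N m; "tool_pos": TCP position; "orientation": TCP orientation; "wrist_force": force on the tool from outside, world axes, zero at the start; "moment": the same for the moment, N m; "width": opening from 0.0 (shut) to 1.0 (fully open).
Only numpy, scipy, OpenCV 4.12 (cv2) and the standard library are available. Lean on these libraries where they do the work, as an engineer would, in place of code of your own. Each camera call takes 0.05 s, during which the arm holds its last target.

TASK

Two thin porcelain custard pots (the round-bellied ones with a narrow neck) stand among other things on the baking sheet: move both, gripping with a very light touch and setting them down softly and upright, onto free spots of the aluminium chilling plate, so that each stands wholly on it and touches nothing else there. Once both stand there, start the chiller by pressing the right-hand one of the two interlocked keys on its front (right as the robot sees it) fully down, so that the left one, which was down, pops up. Leave everything else on the sheet and the plate where it stands.

Things in the scene. Friction and masses are not known exactly. Their poses are not given: they have to be found in the camera images.
- chiller: fixed low grey appliance left or right of the robot, 300 deep (x) by 290 wide (y). Origin at the centre of its underside on the table; -x is its front, towards the robot, with two keys in a row along y; +y is left seen from the robot. Behind the keys its top is an aluminium plate 200 (x) by 280 (y), centre 42 mm behind the origin, 60 mm above the table
- plate_center (a point): centre of the top face of the aluminium plate (60 mm above the table), axes as the chiller; the plate reaches 100 mm either way in x and 140 mm in y. Two bystanders (jar_b, beaker) already stand on it
- key_off (a joint): off key, the left one (28 mm to the chiller's +y side of its middle): 0 up, 0.008 m fully down; starts down. The two keys are alike: white, 40 (x) by 34 (y) mm, tops 60 mm above the table when up. Interlocked: the two presses always add up to one full press, so pressing one raises the other; each stays where it is left. About 3 N moves a key
- key_chill (a joint): chill key, the right one (28 mm to the chiller's -y side), the one to press: 0 up, 0.008 m fully down; starts up
- key_chill_top (a point): centre of the top face of the right (chill) key; moves with it, 60 mm above the table when up, 52 mm when down; axes as the chiller
- sheet: fixed baking sheet with a low rim, on the other side of the robot from the chiller, 270 (x) by 370 (y) mm, rim 22 high and 4 thick, floor 4 mm above the table. Origin at the centre of its underside. Six things stand on it about 10 cm apart: pot_a, pot_b, jar_a, bottle, tub, tin
- pot_a: thin white porcelain custard pot, 86 mm high (lid knob to 97), about 0.22 kg: belly diameter 60, straight upright neck diameter 44 from 48 to 86 mm above the foot, foot diameter 44. Origin at the centre of the foot, z up. Cracks if the fingers bear on it with over 90 N in all (pads added up: a grip of 45 N), or if knocked on chiller or sheet with over 40 N
- pot_b: second custard pot, the same as pot_a in all respects
- jar_a: white glazed straight-sided jar with a slightly wider lid, diameter 58 (lid 62), 92 high; bystander on the sheet, origin at the centre of its underside
- bottle: white plastic bottle with a paper label, diameter 60, 165 high, bystander on the sheet, origin at the centre of its underside
- tub: low white plastic tub, diameter 60 at the foot and 72 at the lid, 63 high, bystander on the sheet, origin at the centre of its underside
- tin: plain steel tin, diameter 66, 105 high, bystander on the sheet, origin at the centre of its underside
- jar_b: white glazed straight-sided jar with a slightly wider lid, diameter 58 (lid 62), 92 high; bystander on the chilling plate, origin at the centre of its underside
- beaker: white plastic beaker, diameter 60, 125 high, bystander on the chilling plate, origin at the centre of its underside

How it is judged:
By the outcome, as a careful person would: the job done as asked, in the order asked, and still so for the second after the job is handed in, with the robot touching nothing.
It also fails if it takes over 72 s, if anything falls off the work surface, if the arm or the gripper's body presses on something with over 40 N, if the wrist force passes 120 N, or if a joint passes its speed limit or range.

## Working session

There is one attempt and no reset: what is moved stays moved. The work goes in short steps, Python scripts to look and compute and a tool call to move; the robot and the scene stay as the last step left them, time stands still between calls to the robot, and variables do not carry over. Pictures are saved under pics/ and viewed, and the job is handed in when it is done.

Besides the shell and the picture viewer there is one more tool, called after "Request:" by a JSON object that holds its "fn" and its "kwargs". drive_tool: Moves the arm, as the interface text tells. Its arguments: {"type":"object","properties":{"series":{"type":"array","items":{"type":"array","items":{"type":"number","minimum":-1,"maximum":1}}},"grip":{"type":"number"}},"required":["series"]}

```bash
ls; mkdir -p pics
python3 - <<'E'
from workcell import manip
import cv2, json
s=manip.state(); print({k:(v if not hasattr(v,'tolist') else v.tolist()) for k,v in s.items()}); print(manip.hold_point_z)
for n in("scene","side","wrist"):
    p=manip.read_camera(n); cv2.imwrite(f"pics/{n}0.png",p["color"]); print(n,p["mtx"],p["k1"],p["world_from_camera"],p["shot"])
E
```

```text
pics
{'time_s': 0.0, 'joints': [1.5205600034404358, 0.38555747254956735, 0.0066330823272822866, -0.0005167404745162471, -1.1940212670240584, -0.2586011304319567], 'qd': [-0.0013209338276985113, 0.00021129218284200312, -1.6239171826337848e-05, 0.00041367725238500216, -0.0017129292073796167, -0.00047534235306821184], 'joint_efforts': [-0.0006943840890016872, -39.22857642173767, 18.839939832687378, 4.186165630817413, -0.004582266847137362, 3.4658637559914496e-06], 'tool_pos': [0.18976809950483392, 0.5948748389806258, 0.2302212523962935], 'orientation': [3.1393919757080004, -8.553517387621667e-05, -0.3090279970885357], 'wrist_force': [-0.5921842314765966, -0.311274136162752, 0.7153226749935432], 'moment': [0.029853507843316203, -0.05167171975709634, 0.020988051108155194], 'width': 0.9995524416204584}
0.0187
scene [[475.36689022   0.         281.07014745]
 [  0.         475.36689022 206.90761394]
 [  0.           0.           1.        ]] -0.01883579207892208 [[-0.28400004  0.75238916 -0.59435219  1.2458347 ]
 [ 0.95881064  0.2261573  -0.17185762  0.23746339]
 [ 0.00511327 -0.61867877 -0.78562741  1.00258941]
 [ 0.          0.          0.          1.        ]] 1
side [[521.86089143   0.         281.42921328]
 [  0.         521.86089143 210.2787528 ]
 [  0.           0.           1.        ]] -0.16058098377114424 [[ 0.86517264 -0.23694132  0.44196731  0.05386813]
 [-0.50134943 -0.42833652  0.75178227 -0.78786636]
 [ 0.01118246 -0.87200151 -0.48937543  0.59162716]
 [ 0.          0.          0.          1.        ]] 2
wrist [[352.37868169   0.         280.58559778]
 [  0.         352.37868169 206.79639838]
 [  0.           0.           1.        ]] -0.07368399970357688 [[-0.30328552 -0.90794123 -0.28924144  0.26233558]
 [-0.95289625  0.28979532  0.08948413  0.57165087]
 [ 0.00257448  0.30275632 -0.95306452  0.37339998]
 [ 0.          0.          0.          1.        ]] 3
```

View pics/scene0.png

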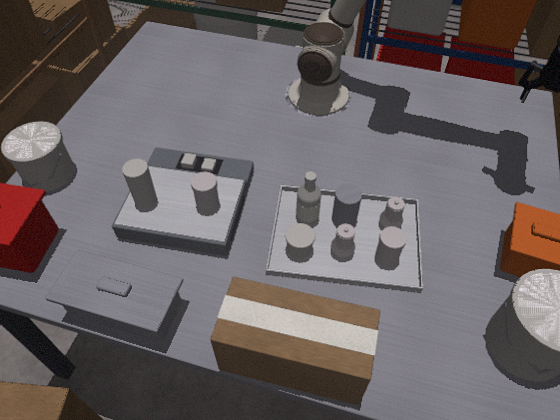

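View pics/side0.png

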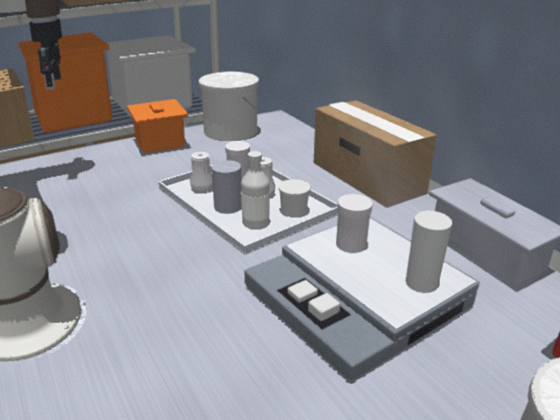

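View pics/wrist0.png

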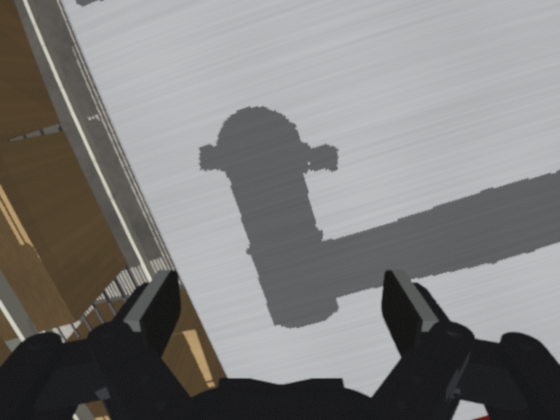

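```bash
cat > h.py <<'E'
from workcell import manip
import cv2, numpy as np
from scipy.optimize import least_squares
def pts(p,mask):
    m=mask&(p["z_map"]>0)
    m=cv2.erode(m.astype(np.uint8),np.ones((3,3)))>0
    v,u=np.nonzero(m); z=p["z_map"][v,u]
    k=p["k1"]; D=np.array([k,0,0,0,0.])
    xy=cv2.undistortPoints(np.stack([u,v],1).astype(float).reshape(-1,1,2),p["mtx"],D).reshape(-1,2)
    c=np.c_[xy*z[:,None],z]; T=p["world_from_camera"]
    return c@T[:3,:3].T+T[:3,3]
def circ(P,r,c0=None):
    # side points: radius r seen from camera; robust
    if c0 is None:c0=P[:,:2].mean(0)
    f=lambda c:np.hypot(*(P[:,:2]-c).T)-r
    s=least_squares(f,c0,loss='soft_l1',f_scale=.002); return s.x,np.sqrt(np.mean(f(s.x)**2))
E
python3 - <<'E'
from h import *
R=dict(pot_a=22,jar_a=29,bottle=30,tub=33,tin=33,beaker=30)
for n in("scene","side"):
    p=manip.read_camera(n); T=p["world_from_camera"]
    im=p["color"].copy()
    for t in ["pot_a","jar_a","bottle","tub","tin","beaker"]:
        for d in manip.masks_of(p,t):
            if d["confidence"]<.2: continue
            P=pts(p,d["mask"]); 
            if len(P)<15: continue
            zt=np.percentile(P[:,2],98); 
            print(n,t,round(d["confidence"],2),d["bbox"],len(P),"ztop",zt.round(3),"mean",P.mean(0).round(3), end=' ')
            lo,hi=(.060,.095) if t=="pot_a" else (.03,.16)
            off=.06 if P[:,1].mean()<.05 and False else 0
            Q=P[(P[:,2]>lo)&(P[:,2]<hi)]
            if len(Q)>8:
                view=(P.mean(0)-T[:3,3])[:2]; view/=np.linalg.norm(view)
                c,e=circ(Q,R[t]/1000,Q[:,:2].mean(0)+view*.02); print("c",c.round(4),round(e,4))
            else: print()
    for t in ["chiller","sheet","key_chill"]:
        for d in manip.masks_of(p,t):
            P=pts(p,d["mask"]); print(n,t,round(d["confidence"],2),d["bbox"],len(P), P.mean(0).round(3) if len(P) else 0)
            np.save(f"pics/{n}_{t}.npy",P) if d["confidence"]>.4 else 0
E
```

```text
scene pot_a 0.84 [381.0, 197.0, 402.2, 228.7] 447 ztop 0.099 mean [0.479 0.302 0.072] c [0.4639 0.3039] 0.0056
scene pot_a 0.74 [332.1, 222.1, 357.7, 258.3] 524 ztop 0.1 mean [0.596 0.206 0.067] c [0.5804 0.2039] 0.0054
scene pot_a 0.51 [110.9, 146.4, 257.2, 252.5] 8290 ztop 0.064 mean [ 0.58  -0.206  0.054] c [ 0.6073 -0.2121] 0.0822
scene jar_a 0.84 [374.1, 225.4, 405.5, 267.9] 783 ztop 0.1 mean [0.582 0.311 0.078] c [0.5692 0.3113] 0.0089
scene jar_a 0.79 [191.7, 175.2, 221.5, 212.2] 769 ztop 0.156 mean [ 0.592 -0.141  0.129] c [ 0.5782 -0.1479] 0.0081
scene bottle 0.86 [295.9, 169.6, 322.4, 226.8] 825 ztop 0.171 mean [0.523 0.099 0.095] c [0.5016 0.0938] 0.0069
scene bottle 0.2 [181.0, 153.7, 196.8, 163.6] 129 ztop 0.065 mean [ 0.447 -0.257  0.06 ] c [ 0.4465 -0.2846] 0.0081
scene tub 0.62 [284.6, 223.0, 312.6, 258.5] 691 ztop 0.072 mean [0.616 0.103 0.06 ] c [0.6061 0.0993] 0.0117
scene tub 0.33 [374.5, 227.7, 403.4, 269.0] 781 ztop 0.1 mean [0.583 0.31  0.077] c [0.564  0.3119] 0.0113
scene tin 0.72 [332.9, 184.4, 363.6, 226.6] 865 ztop 0.113 mean [0.497 0.19  0.085] c [0.4793 
[... 1050 characters left out ...]
.42 [160.1, 169.5, 339.1, 253.8] 4060 ztop 0.024 mean [0.501 0.131 0.01 ] 
side tub 0.83 [281.7, 178.4, 308.8, 219.4] 824 ztop 0.07 mean [0.596 0.082 0.05 ] c [0.6074 0.0982] 0.0093
side tin 0.97 [212.1, 167.0, 241.8, 212.5] 1237 ztop 0.112 mean [0.471 0.165 0.07 ] c [0.4817 0.1865] 0.0071
side beaker 0.68 [401.4, 209.2, 451.6, 292.9] 2496 ztop 0.187 mean [ 0.598 -0.319  0.139] c [ 0.6143 -0.3042] 0.0012
side chiller 0.71 [244.8, 217.9, 479.2, 376.0] 17866 [ 0.508 -0.264  0.05 ]
side chiller 0.69 [225.4, 140.5, 252.2, 176.8] 441 [0.563 0.294 0.083]
side sheet 0.76 [160.2, 167.8, 336.0, 254.3] 3966 [0.502 0.131 0.01 ]
side key_chill 0.56 [308.4, 293.4, 340.1, 318.2] 449 [ 0.439 -0.269  0.059]
```

Run:
```python
from h import *
for n in("scene","side"):
    p=manip.read_camera(n)
    allP=pts(p,np.ones((420,560),bool))
    for nm,(a,b),(y0,y1) in (("plate",(.056,.068),(-.45,-.05)),("chillerall",(.03,.07),(-.45,-.05)),("sheetall",(.012,.03),(0,.45))):
        Q=allP[(allP[:,2]>a)&(allP[:,2]<b)&(allP[:,1]>y0)&(allP[:,1]<y1)&(allP[:,0]>.35)&(allP[:,0]<.8)]
        # biggest connected cluster via raster
        g=np.zeros((250,250),np.uint8); ij=((Q[:,:2]-[.3,y0-.02])/.002).astype(int); g[ij[:,0],ij[:,1]]=1
        g=cv2.morphologyEx(g,cv2.MORPH_CLOSE,np.ones((5,5)))
        k,l,s,c=cv2.connectedComponentsWithStats(g)
        i=1+s[1:,4].argmax() ; sel=l[ij[:,0],ij[:,1]]==i
        r=cv2.minAreaRect(Q[sel][:,:2].astype(np.float32)); print(n,nm,sel.sum(),np.round(r[0],4),np.round(r[1],4),round(r[2],2),Q[sel][:,2].mean().round(4))
        for q in range(1,k):
            if s[q,4]>40: 
                S=Q[l[ij[:,0],ij[:,1]]==q]; print('   ',q,len(S),S.mean(0).round(4),[np.round(x,3) for x in cv2.minAreaRect(S[:,:2].astype(np.float32))])
    im=p["color"]; 
    crop=im[130:270,90:450] if n=="scene" else im[130:390,150:490]
    cv2.imwrite(f"pics/{n}_crop.png",cv2.resize(crop,None,fx=2.2,fy=2.2,interpolation=cv2.INTER_CUBIC))
```

```text
scene plate 5706 [ 0.5868 -0.2183] [0.2197 0.2913] 5.7 0.061
    1 140 [ 0.4443 -0.259   0.061 ] [array([ 0.444, -0.26 ]), array([0.043, 0.034]), np.float64(6.15)]
    9 5706 [ 0.6051 -0.2055  0.061 ] [array([ 0.587, -0.218]), array([0.22 , 0.291]), np.float64(5.703)]
scene chillerall 8400 [ 0.5456 -0.2222] [0.3044 0.2943] 5.68 0.0555
    1 8400 [ 0.5745 -0.2068  0.0555] [array([ 0.546, -0.222]), array([0.304, 0.294]), np.float64(5.68)]
scene sheetall 950 [0.5353 0.203 ] [0.2732 0.3693] 8.68 0.0202
    1 87 [0.3863 0.3497 0.0198] [array([0.39 , 0.354]), array([0.067, 0.034]), np.float64(48.05)]
    2 98 [0.3927 0.2527 0.0188] [array([0.392, 0.252]), array([0.009, 0.068]), np.float64(7.241)]
    4 50 [0.4126 0.1287 0.0198] [array([0.413, 0.128]), array([0.009, 0.039]), np.float64(7.108)]
    5 950 [0.6097 0.2032 0.0202] [array([0.535, 0.203]), array([0.273, 0.369]), np.float64(8.675)]
    14 76 [0.5263 0.1006 0.0214] [array([0.523, 0.101]), array([0.021, 0.057]), np.float64(18.44)]
    17 94 [0.5926 0.3104 0.0214] [array([0.59, 0.31]), array([0.055, 0.02 ]), np.float64(86.419)]
    20
[... 797 characters left out ...]
4)]
    2 109 [0.4546 0.2827 0.0214] [array([0.453, 0.286]), array([0.02 , 0.055]), np.float64(55.153)]
    3 195 [0.4693 0.1623 0.0208] [array([0.469, 0.168]), array([0.029, 0.065]), np.float64(56.4)]
    4 188 [0.4938 0.0715 0.0209] [array([0.497, 0.075]), array([0.028, 0.059]), np.float64(62.74)]
    7 173 [0.5941 0.077  0.0214] [array([0.596, 0.082]), array([0.03 , 0.061]), np.float64(56.204)]
    10 88 [0.6603 0.252  0.0194] [array([0.66 , 0.249]), array([0.009, 0.083]), np.float64(10.055)]
    11 147 [0.6849 0.0947 0.019 ] [array([0.685, 0.096]), array([0.01 , 0.095]), np.float64(7.967)]
    12 153 [0.7972 0.2425 0.0208] [array([0.796, 0.222]), array([0.007, 0.16 ]), np.float64(0.443)]
```

View pics/scene_crop.png

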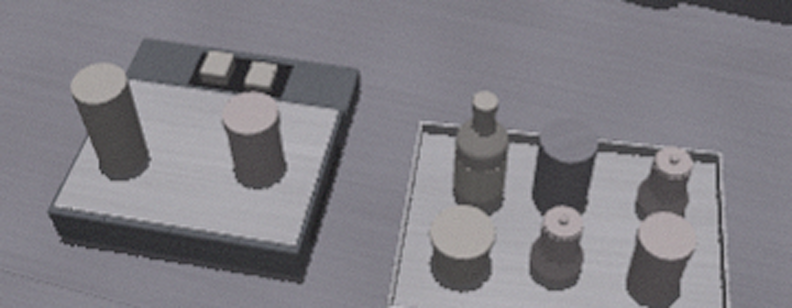

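View pics/side_crop.png

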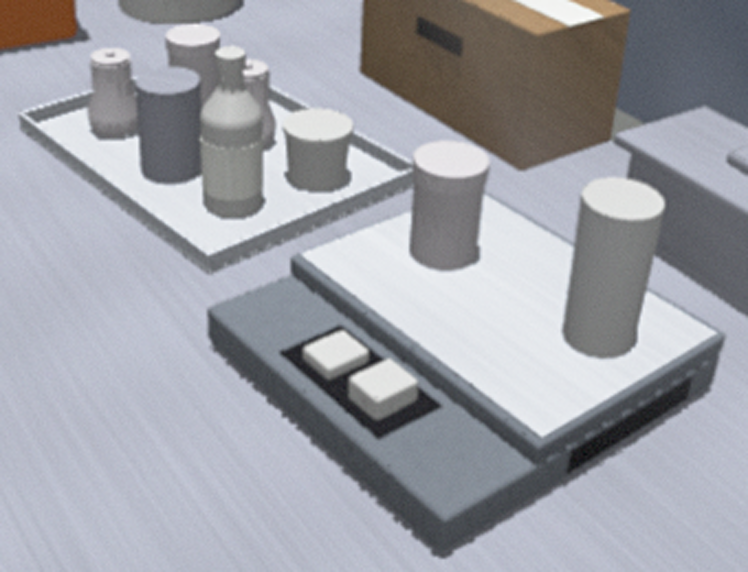

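```bash
cat >> h.py <<'E'
def plan(tx,ty,tz,yawdeg,n):
    s=manip.state(); p=np.array(s["tool_pos"]); yaw=s["orientation"][2]
    print("t",round(s["time_s"],2),"pos",p.round(4),"rpy",np.round(np.degrees(s["orientation"]),2),"w",round(s["width"],3),"F",np.round(s["wrist_force"],2),"j",np.round(s["joints"],2))
    T=np.array([tx,ty,tz]); Y=np.radians(yawdeg); rows=[]
    for i in range(n):
        d=(T-p)/(n-i); dy=np.clip((Y-yaw),-np.radians(6.8),np.radians(6.8))
        c,sn=np.cos(yaw),np.sin(yaw)
        r=[round(v,2) for v in ((c*d[0]+sn*d[1])/.05,(sn*d[0]-c*d[1])/.05,-d[2]/.05)]+[round(-dy/(2*np.pi),4)]
        rows.append([float(x) for x in r]); p=p+d; yaw+=dy
    print(rows)
E
python3 -c "
from h import *
plan(.44,.28,.24,-45,12)"
```

```text
t 1.25 pos [0.1899 0.5954 0.2313] rpy [180.     0.   -17.69] w 1.001 F [-0.5  -0.34  0.79] j [ 1.52  0.38  0.01 -0.   -1.19 -0.26]
[[0.56, 0.37, -0.01, 0.0189], [0.6, 0.31, -0.01, 0.0189], [0.63, 0.23, -0.01, 0.0189], [0.65, 0.16, -0.01, 0.0189], [0.67, 0.08, -0.01, 0.0003], [0.67, 0.08, -0.01, -0.0], [0.67, 0.08, -0.01, -0.0], [0.67, 0.08, -0.01, -0.0], [0.67, 0.08, -0.01, -0.0], [0.67, 0.08, -0.01, -0.0], [0.67, 0.08, -0.01, -0.0], [0.67, 0.08, -0.01, -0.0]]
```

Request:
{"fn": "drive_tool", "kwargs": {"series": [[0.56,0.37,-0.01,0.019],[0.6,0.31,-0.01,0.019],[0.63,0.23,-0.01,0.019],[0.65,0.16,-0.01,0.019],[0.67,0.08,-0.01,0],[0.67,0.08,-0.01,0],[0.67,0.08,-0.01,0],[0.67,0.08,-0.01,0],[0.67,0.08,-0.01,0],[0.67,0.08,-0.01,0],[0.5,0.06,-0.01,0],[0.3,0.04,0,0]], "grip": 0}}

```text
time_s: 2.25
tool_pos: [0.4254, 0.286, 0.237]
orientation: [-3.137, 0.0, -0.802]
wrist_force: [0.1, 0.1, 1.0]
width: 0.504
```

Run:
```python
from h import *
p=manip.read_camera("wrist"); cv2.imwrite("pics/wrist1.png",p["color"])
T=p["world_from_camera"]
for d in manip.masks_of(p,"pot_a"):
    P=pts(p,d["mask"]); 
    if len(P)<20: continue
    top=P[P[:,2]>.085]; 
    print(round(d["confidence"],2),d["bbox"],len(P),P.mean(0).round(4),np.percentile(P[:,2],[2,98]).round(4))
    t=P[(P[:,2]>.083)&(P[:,2]<.096)]
    if len(t)>20: print("lid minEnclosing",cv2.minEnclosingCircle(t[:,:2].astype(np.float32)),t[:,:2].mean(0))
    k=P[P[:,2]>.096]
    if len(k)>3: print("knob",k[:,:2].mean(0),len(k))
plan(.465,.304,.24,-45,2)
```

```text
0.97 [194.8, 2.2, 253.3, 28.3] 1207 [0.5627 0.214  0.049 ] [0.0246 0.0874]
lid minEnclosing ((0.5661156177520752, 0.21667443215847015), 0.008110652677714825) [0.56588751 0.21803963]
0.75 [208.0, 130.8, 271.9, 199.4] 2941 [0.4654 0.2964 0.0793] [0.0337 0.0996]
lid minEnclosing ((0.46391409635543823, 0.3028465509414673), 0.021716663613915443) [0.46443909 0.30109174]
knob [0.46380713 0.30264736] 129
t 2.35 pos [0.4253 0.2862 0.2368] rpy [-1.7977e+02  3.0000e-02 -4.6020e+01] w 0.5 F [0.   0.84 0.17] j [ 0.91  0.19 -0.26  0.   -1.12 -0.14]
[[0.15, -0.41, -0.03, -0.0028], [0.15, -0.41, -0.03, -0.0]]
```

View pics/wrist1.png

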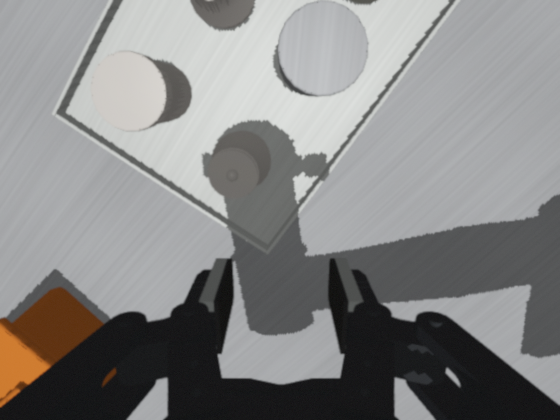

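```bash
python3 -c "
from h import *
plan(.464,.303,.125,-45,6)"
```

```text
t 2.35 pos [0.4253 0.2862 0.2368] rpy [-1.7977e+02  3.0000e-02 -4.6020e+01] w 0.5 F [0.   0.84 0.17] j [ 0.91  0.19 -0.26  0.   -1.12 -0.14]
[[0.05, -0.13, 0.37, -0.0028], [0.05, -0.13, 0.37, -0.0], [0.05, -0.13, 0.37, -0.0], [0.05, -0.13, 0.37, -0.0], [0.05, -0.13, 0.37, -0.0], [0.05, -0.13, 0.37, -0.0]]
```

Request:
{"fn": "drive_tool", "kwargs": {"series": [[0.1,-0.26,0.2,-0.003],[0.1,-0.26,0.4,0],[0.1,-0.26,0.5,0],[0,0,0.5,0],[0,0,0.4,0],[0,0,0.2,0],[0,0,0,0]], "grip": -0.4}}

```text
time_s: 2.93
tool_pos: [0.4662, 0.3096, 0.1257]
orientation: [-3.127, 0.001, -0.782]
wrist_force: [-0.3, -0.7, 0.2]
width: 0.704
```

```bash
python3 -c "
from h import *
plan(.464,.303,.052,-45,5)"
```

```text
t 2.93 pos [0.4662 0.3096 0.1257] rpy [-1.7917e+02  7.0000e-02 -4.4780e+01] w 0.704 F [-0.25 -0.66  0.18] j [ 0.88  0.37 -0.31 -0.   -0.88 -0.09]
[[0.01, 0.02, 0.29, 0.0006], [0.01, 0.02, 0.29, -0.0], [0.01, 0.02, 0.29, -0.0], [0.01, 0.02, 0.29, -0.0], [0.01, 0.02, 0.29, -0.0]]
```

Request:
{"fn": "drive_tool", "kwargs": {"series": [[0.07,0.12,0,0],[0,0,0,0],[0,0,0,0]]}}

```text
time_s: 3.18
tool_pos: [0.4638, 0.3041, 0.1264]
orientation: [-3.127, 0.001, -0.779]
wrist_force: [0.2, 0.8, 0.5]
width: 0.7
```

Run:
```python
from h import *
plan(.464,.303,.052,-45,5)
p=manip.read_camera("wrist"); cv2.imwrite("pics/wrist2.png",p["color"])
for d in manip.masks_of(p,"pot_a")[:2]:
    P=pts(p,d["mask"]); 
    if len(P)<20: continue
    print(round(d["confidence"],2),d["bbox"],len(P),P.mean(0).round(4))
    k=P[P[:,2]>.096]; t=P[(P[:,2]>.083)&(P[:,2]<.095)]
    if len(t)>20:print(cv2.minEnclosingCircle(t[:,:2].astype(np.float32)),"knob",k[:,:2].mean(0),len(k))
```

```text
t 3.18 pos [0.4638 0.3041 0.1264] rpy [-1.7915e+02  5.0000e-02 -4.4630e+01] w 0.7 F [0.23 0.83 0.49] j [ 0.87  0.36 -0.32  0.   -0.88 -0.08]
[[0.0, 0.0, 0.3, 0.001], [0.0, 0.0, 0.3, -0.0], [0.0, 0.0, 0.3, -0.0], [0.0, 0.0, 0.3, -0.0], [0.0, 0.0, 0.3, -0.0]]
0.91 [234.8, 0.0, 302.6, 17.5] 846 [0.5616 0.2201 0.0349]
0.62 [241.0, 161.8, 324.0, 276.9] 7069 [0.4697 0.2971 0.0786]
((0.4644865095615387, 0.30258259177207947), 0.021568475291132927) knob [0.46471772 0.30247362] 284
```

View pics/wrist2.png

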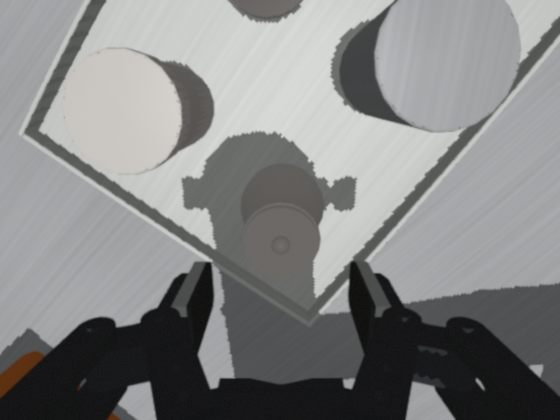

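Request:
{"fn": "drive_tool", "kwargs": {"series": [[0,0,0.2,0.001],[0,0.01,0.35,0],[0,0,0.4,0],[0,0,0.3,0],[0,0,0.15,0],[0,0,0.04,0],[0,0,0,0]]}}

```text
time_s: 3.87
tool_pos: [0.4668, 0.3073, 0.0548]
orientation: [-3.114, 0.002, -0.787]
wrist_force: [-0.0, 0.5, 0.9]
width: 0.698
```

Request:
{"fn": "drive_tool", "kwargs": {"series": [[0.03,0.1,0.03,0],[0,0,0,0],[0,0,0,0]], "grip": -0.2}}

```text
time_s: 4.12
tool_pos: [0.465, 0.3031, 0.0545]
orientation: [-3.111, 0.002, -0.787]
wrist_force: [-0.2, 0.3, -0.7]
width: 0.595
```

Run:
```python
from h import *
plan(.464,.303,.052,-45,1)
p=manip.read_camera("wrist"); cv2.imwrite("pics/wrist3.png",p["color"])
```

```text
t 4.12 pos [0.465  0.3031 0.0545] rpy [-1.7826e+02  9.0000e-02 -4.5100e+01] w 0.595 F [-0.16  0.29 -0.69] j [ 0.87  0.45 -0.4   0.   -0.69 -0.09]
[[-0.01, 0.02, 0.05, -0.0003]]
```

View pics/wrist3.png

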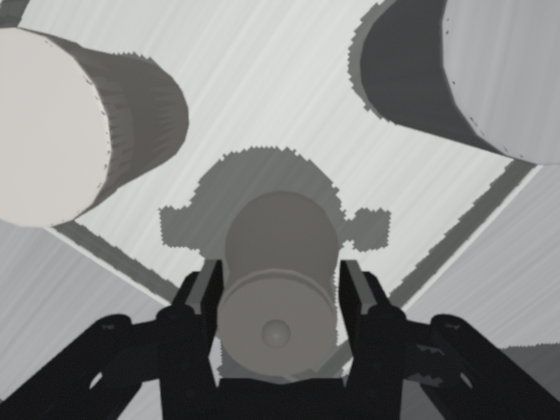

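Request:
{"fn": "drive_tool", "kwargs": {"series": [[0,0,0,0],[0,0,0,0]], "grip": -0.1}}

```text
time_s: 4.33
tool_pos: [0.4653, 0.3035, 0.0557]
orientation: [-3.109, 0.002, -0.787]
wrist_force: [-0.1, -0.3, 0.1]
width: 0.549
```

Request:
{"fn": "drive_tool", "kwargs": {"series": [[0,0,0,0],[0,0,0,0]], "grip": -0.06}}

```text
time_s: 4.5
tool_pos: [0.4656, 0.3038, 0.0564]
orientation: [-3.108, 0.002, -0.787]
wrist_force: [0.2, 0.7, 0.4]
width: 0.529
```

Request:
{"fn": "drive_tool", "kwargs": {"series": [[0,0,0,0],[0,0,0,0],[0,0,0,0]], "grip": -0.04}}

```text
time_s: 4.75
tool_pos: [0.4657, 0.304, 0.0567]
orientation: [-3.107, 0.002, -0.787]
wrist_force: [-0.2, -0.6, 0.4]
width: 0.521
```

Request:
{"fn": "drive_tool", "kwargs": {"series": [[0,0,0,0],[0,0,0,0],[0,0,0,0]], "grip": -0.03}}

```text
time_s: 5.0
tool_pos: [0.4657, 0.3039, 0.0567]
orientation: [-3.107, 0.002, -0.787]
wrist_force: [0.6, 0.2, 0.4]
width: 0.514
```

Request:
{"fn": "drive_tool", "kwargs": {"series": [[0,0,0,0],[0,0,0,0],[0,0,0,0]], "grip": -0.02}}

```text
time_s: 5.25
tool_pos: [0.4656, 0.3038, 0.0568]
orientation: [-3.108, 0.002, -0.787]
wrist_force: [-1.0, -0.7, 1.8]
width: 0.512
```

Run:
```python
from h import *
print([round(manip.state()["width"],4) for _ in range(3)])
p=manip.read_camera("wrist"); cv2.imwrite("pics/wrist4.png",p["color"])
print([round(manip.state()["width"],4) for _ in range(3)])
```

```text
[0.5118, 0.5118, 0.5118]
[0.5099, 0.5099, 0.5099]
```

View pics/wrist4.png

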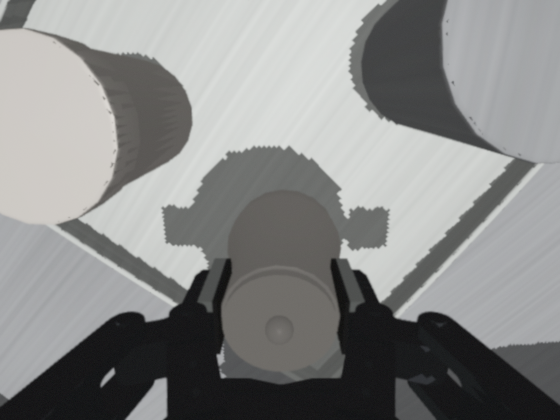

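Request:
{"fn": "drive_tool", "kwargs": {"series": [[0,0,0,0],[0,0,0,0],[0,0,0,0]], "grip": -0.005}}

```text
time_s: 5.55
tool_pos: [0.4655, 0.3038, 0.0569]
orientation: [-3.108, 0.002, -0.787]
wrist_force: [0.8, 0.1, -0.1]
width: 0.504
```

Request:
{"fn": "drive_tool", "kwargs": {"series": [[0,0,0,0],[0,0,0,0],[0,0,0,0]], "grip": 0.01}}

```text
time_s: 5.8
tool_pos: [0.4655, 0.3038, 0.057]
orientation: [-3.108, 0.002, -0.787]
wrist_force: [0.6, -0.5, 0.6]
width: 0.501
```

Request:
{"fn": "drive_tool", "kwargs": {"series": [[0,0,-0.06,0],[0,0,-0.06,0],[0,0,0,0],[0,0,0,0]]}}

```text
time_s: 6.13
tool_pos: [0.4642, 0.3026, 0.0616]
orientation: [-3.112, 0.002, -0.788]
wrist_force: [-0.2, -0.8, -2.8]
width: 0.501
```

Run:
```python
from h import *
F=[]
for i in range(4):
    p=manip.read_camera("side" if i<3 else "wrist"); s=manip.state(); F.append(s["wrist_force"]); 
print(np.round(F,2),s["width"],s["tool_pos"])
cv2.imwrite("pics/wrist5.png",p["color"])
```

```text
[[ 0.19 -1.09 -3.31]
 [ 0.02  1.07 -3.18]
 [-0.04  0.03 -2.14]
 [-0.24  0.37 -2.61]] 0.497995606316596 [0.46429498 0.30271413 0.06163762]
```

View pics/wrist5.png

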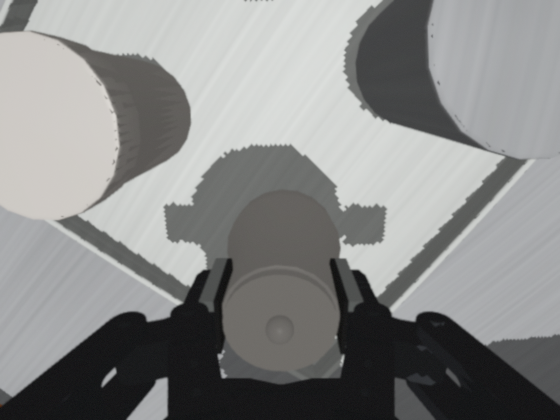

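Request:
{"fn": "drive_tool", "kwargs": {"series": [[0,0,-0.1,0],[0,0,-0.2,0],[0,0,-0.3,0],[0,0,-0.4,0],[0,0,-0.5,0],[0,0,-0.5,0],[0,0,-0.5,0],[0,0,-0.5,0],[0,0,-0.4,0],[0,0,-0.3,0],[0,0,-0.2,0],[0,0,-0.1,0]]}}

```text
time_s: 7.33
tool_pos: [0.4584, 0.2955, 0.2786]
orientation: [-3.111, 0.002, -0.789]
wrist_force: [1.0, -0.2, -2.5]
width: 0.499
```

Run:
```python
from h import *
plan(.6495,-.2188,.28,-84.35,24)
p=manip.read_camera("wrist");cv2.imwrite("pics/wrist6.png",p["color"][200:])
```

```text
t 7.33 pos [0.4584 0.2955 0.2786] rpy [-1.7822e+02  1.4000e-01 -4.5190e+01] w 0.499 F [ 1.03 -0.17 -2.48] j [ 0.87  0.2  -0.13  0.   -1.21 -0.09]
[[0.42, 0.19, -0.0, 0.0189], [0.44, 0.14, -0.0, 0.0189], [0.45, 0.09, -0.0, 0.0189], [0.46, 0.03, -0.0, 0.0189], [0.46, -0.02, -0.0, 0.0189], [0.45, -0.08, -0.0, 0.0143], [0.44, -0.12, -0.0, -0.0], [0.44, -0.12, -0.0, -0.0], [0.44, -0.12, -0.0, -0.0], [0.44, -0.12, -0.0, -0.0], [0.44, -0.12, -0.0, -0.0], [0.44, -0.12, -0.0, -0.0], [0.44, -0.12, -0.0, -0.0], [0.44, -0.12, -0.0, -0.0], [0.44, -0.12, -0.0, -0.0], [0.44, -0.12, -0.0, -0.0], [0.44, -0.12, -0.0, -0.0], [0.44, -0.12, -0.0, -0.0], [0.44, -0.12, -0.0, -0.0], [0.44, -0.12, -0.0, -0.0], [0.44, -0.12, -0.0, -0.0], [0.44, -0.12, -0.0, -0.0], [0.44, -0.12, -0.0, -0.0], [0.44, -0.12, -0.0, -0.0]]
```

View pics/wrist6.png

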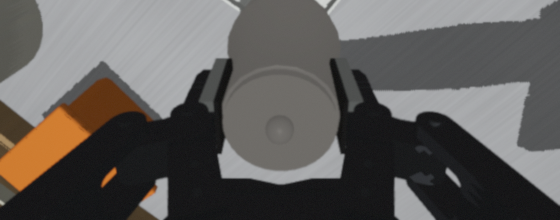

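Request:
{"fn": "drive_tool", "kwargs": {"series": [[0.12,0.05,0,0.006],[0.25,0.1,0,0.012],[0.38,0.12,0,0.019],[0.46,0.07,0,0.019],[0.5,0.02,0,0.019],[0.5,-0.04,0,0.019],[0.5,-0.09,0,0.014],[0.5,-0.12,0,0],[0.5,-0.12,0,0],[0.5,-0.12,0,0],[0.5,-0.12,0,0],[0.5,-0.12,0,0]]}}

```text
time_s: 8.38
tool_pos: [0.5442, 0.0356, 0.2682]
orientation: [-3.132, 0.023, -1.494]
wrist_force: [1.7, 0.5, -2.7]
width: 0.501
```

Run:
```python
from h import *
plan(.6495,-.2188,.25,-84.35,12)
```

```text
t 8.38 pos [0.5442 0.0356 0.2682] rpy [-179.48    1.29  -85.58] w 0.501 F [ 1.7   0.53 -2.74] j [ 0.35  0.22 -0.13 -0.02 -1.21 -0.27]
[[0.44, -0.14, 0.03, -0.0034], [0.44, -0.13, 0.03, -0.0], [0.44, -0.13, 0.03, -0.0], [0.44, -0.13, 0.03, -0.0], [0.44, -0.13, 0.03, -0.0], [0.44, -0.13, 0.03, -0.0], [0.44, -0.13, 0.03, -0.0], [0.44, -0.13, 0.03, -0.0], [0.44, -0.13, 0.03, -0.0], [0.44, -0.13, 0.03, -0.0], [0.44, -0.13, 0.03, -0.0], [0.44, -0.13, 0.03, -0.0]]
```

Request:
{"fn": "drive_tool", "kwargs": {"series": [[0.48,-0.13,-0.02,-0.003],[0.48,-0.13,-0.02,0],[0.48,-0.13,-0.02,0],[0.48,-0.13,-0.02,0],[0.48,-0.13,-0.02,0],[0.48,-0.13,-0.02,0],[0.48,-0.13,-0.02,0],[0.4,-0.11,-0.02,0],[0.3,-0.1,-0.02,0],[0.2,-0.05,0,0],[0.1,-0.02,0,0],[0,0,0,0]]}}

```text
time_s: 9.38
tool_pos: [0.6203, -0.192, 0.2598]
orientation: [3.128, 0.027, -1.482]
wrist_force: [-0.2, -0.6, -3.1]
width: 0.501
```

Run:
```python
from h import *
plan(.6495,-.2188,.25,-84.35,3)
p=manip.read_camera("wrist");cv2.imwrite("pics/wrist7.png",p["color"])
plan(.6495,-.2188,.25,-84.35,3)
```

```text
t 9.38 pos [ 0.6203 -0.192   0.2598] rpy [179.2    1.55 -84.92] w 0.501 F [-0.16 -0.58 -3.07] j [-0.06  0.42  0.15 -0.03 -1.31  0.16]
[[0.2, -0.18, 0.07, -0.0016], [0.2, -0.18, 0.07, -0.0], [0.2, -0.18, 0.07, -0.0]]
t 9.43 pos [ 0.62   -0.1913  0.2597] rpy [179.18   1.57 -84.9 ] w 0.502 F [ 0.29  0.66 -2.91] j [-0.06  0.42  0.15 -0.03 -1.31  0.16]
[[0.2, -0.18, 0.06, -0.0015], [0.2, -0.18, 0.06, -0.0], [0.2, -0.18, 0.06, -0.0]]
```

View pics/wrist7.png

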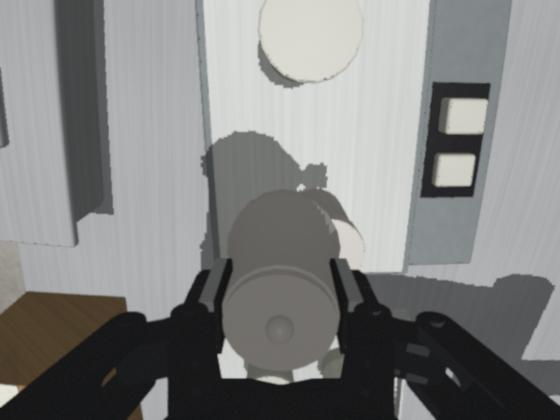

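Request:
{"fn": "drive_tool", "kwargs": {"series": [[0.15,-0.15,0,-0.001],[0.2,-0.2,0,0],[0.15,-0.15,0,0],[0.05,-0.04,0.1,0],[0,0,0.25,0],[0,0,0.4,0],[0,0,0.4,0],[0,0,0.4,0],[0,0,0.35,0],[0,0,0.2,0],[0,0,0.1,0],[0,0,0,0]]}}

```text
time_s: 10.43
tool_pos: [0.6449, -0.2003, 0.1452]
orientation: [3.128, 0.032, -1.463]
wrist_force: [-0.9, -0.8, -2.6]
width: 0.501
```

Run:
```python
from h import *
plan(.6495,-.2188,.113,-84.35,3)
p=manip.read_camera("side");cv2.imwrite("pics/side8.png",cv2.resize(p["color"][130:390,150:490],None,fx=2.2,fy=2.2))
```

```text
t 10.43 pos [ 0.6449 -0.2003  0.1452] rpy [179.2    1.83 -83.8 ] w 0.501 F [-0.93 -0.82 -2.6 ] j [-0.08  0.55  0.06 -0.03 -1.11  0.2 ]
[[0.13, -0.02, 0.21, 0.0015], [0.13, -0.02, 0.21, -0.0], [0.13, -0.02, 0.21, -0.0]]
```

View pics/side8.png

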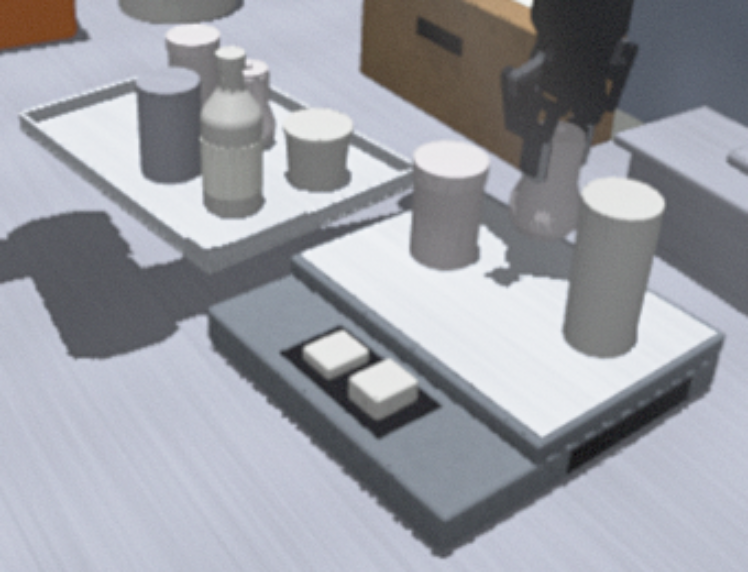

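Request:
{"fn": "drive_tool", "kwargs": {"series": [[0.15,-0.03,0.05,0],[0.2,-0.03,0.1,0],[0.1,-0.02,0.1,0],[0,0,0.1,0],[0,0,0.05,0],[0,0,0,0]]}}

```text
time_s: 10.98
tool_pos: [0.655, -0.2255, 0.1282]
orientation: [3.138, 0.028, -1.463]
wrist_force: [0.1, -0.1, -2.8]
width: 0.5
```

Run:
```python
from h import *
plan(.6495,-.2188,.113,-84.35,1)
p=manip.read_camera("side")
plan(.6495,-.2188,.113,-84.35,1)
for d in manip.masks_of(p,"pot_a"):
    P=pts(p,d["mask"]); print(d["confidence"],d["bbox"],P.mean(0),np.percentile(P[:,2],[1,5,10,50]))
from scipy.spatial.transform import Rotation as Rr
print(Rr.from_euler('xyz',manip.state()["orientation"]).as_matrix()[:,2])
```

```text
t 10.98 pos [ 0.655  -0.2255  0.1282] rpy [179.79   1.61 -83.8 ] w 0.5 F [ 0.11 -0.13 -2.82] j [-0.11  0.58  0.08 -0.03 -1.08  0.23]
[[-0.15, 0.09, 0.3, 0.0015]]
t 11.03 pos [ 0.6549 -0.2255  0.1284] rpy [179.79   1.61 -83.79] w 0.501 F [ 0.38 -0.48 -2.64] j [-0.11  0.58  0.08 -0.03 -1.08  0.23]
[[-0.14, 0.09, 0.31, 0.0016]]
0.89 [392.2, 199.8, 429.8, 254.7] [ 0.6363109  -0.23303813  0.12149949] [0.08708039 0.09073991 0.09461465 0.11288393]
0.86 [263.4, 154.2, 276.0, 194.3] [0.5871189  0.18347665 0.0729295 ] [0.02236378 0.02839953 0.03423965 0.0821784 ]
[-0.00620148  0.02738506 -0.99960572]
```

Request:
{"fn": "drive_tool", "kwargs": {"series": [[-0.1,0.09,0.03,0],[0,0,0.06,0],[0,0,0.06,0],[0,0,0.03,0],[0,0,0,0],[0,0,0,0]]}}

```text
time_s: 11.58
tool_pos: [0.6496, -0.219, 0.1201]
orientation: [3.14, 0.028, -1.461]
wrist_force: [-0.3, -0.0, -2.4]
width: 0.498
```

Run:
```python
from h import *
plan(.6495,-.2188,.113,-84.35,1)
p=manip.read_camera("side");cv2.imwrite("pics/side9.png",cv2.resize(p["color"][150:310,300:500],None,fx=3,fy=3))
plan(.6495,-.2188,.113,-84.35,1)
for d in manip.masks_of(p,"pot_a"):
    P=pts(p,d["mask"]); print(d["confidence"],d["bbox"],P.mean(0),np.percentile(P[:,2],[1,5,10,50]))
```

```text
t 11.58 pos [ 0.6496 -0.219   0.1201] rpy [179.89   1.58 -83.68] w 0.498 F [-0.25 -0.02 -2.36] j [-0.1   0.58  0.05 -0.03 -1.05  0.23]
[[-0.0, 0.0, 0.14, 0.0019]]
t 11.63 pos [ 0.6496 -0.219   0.1201] rpy [179.88   1.59 -83.68] w 0.5 F [-0.64 -0.14 -3.11] j [-0.1   0.58  0.05 -0.03 -1.05  0.23]
[[-0.0, 0.0, 0.14, 0.0019]]
0.63 [387.7, 204.2, 424.0, 257.0] [ 0.6322732  -0.23074242  0.11283329] [0.0773251  0.08182946 0.08487964 0.10531614]
0.59 [262.4, 159.4, 276.6, 195.1] [0.58665629 0.18274453 0.07290872] [0.02284625 0.02986312 0.03641334 0.08072875]
```

View pics/side9.png

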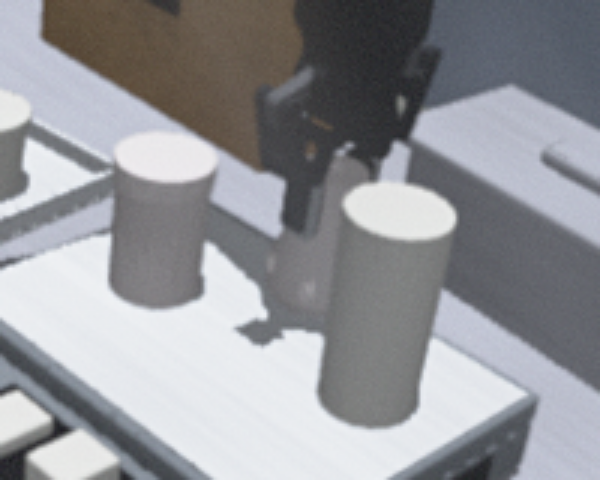

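Request:
{"fn": "drive_tool", "kwargs": {"series": [[0,0,0.03,0],[0,0,0.03,0],[0,0,0.03,0],[0,0,0,0],[0,0,0,0]]}}

```text
time_s: 12.1
tool_pos: [0.65, -0.2191, 0.1154]
orientation: [3.14, 0.027, -1.461]
wrist_force: [-1.0, 0.0, -2.8]
width: 0.506
```

Request:
{"fn": "drive_tool", "kwargs": {"series": [[0,0,0.02,0],[0,0,0,0]]}}

```text
time_s: 12.27
tool_pos: [0.65, -0.2192, 0.1143]
orientation: [3.14, 0.027, -1.461]
wrist_force: [0.4, 0.3, -3.5]
width: 0.501
```

Request:
{"fn": "drive_tool", "kwargs": {"series": [[0,0,0.02,0],[0,0,0,0]]}}

```text
time_s: 12.43
tool_pos: [0.6503, -0.2193, 0.1137]
orientation: [3.141, 0.027, -1.461]
wrist_force: [-0.1, -0.5, -2.5]
width: 0.499
```

Request:
{"fn": "drive_tool", "kwargs": {"series": [[0,0,0.02,0],[0,0,0,0]]}}

```text
time_s: 12.6
tool_pos: [0.6505, -0.2194, 0.1138]
orientation: [-3.141, 0.026, -1.46]
wrist_force: [0.6, -0.3, -2.7]
width: 0.497
```

Request:
{"fn": "drive_tool", "kwargs": {"series": [[0,0,0.02,0],[0,0,0,0]]}}

```text
time_s: 12.77
tool_pos: [0.6507, -0.2194, 0.1137]
orientation: [-3.14, 0.026, -1.46]
wrist_force: [0.1, 0.9, -2.6]
width: 0.5
```

Request:
{"fn": "drive_tool", "kwargs": {"series": [[0,0,0.03,0],[0,0,0,0]]}}

```text
time_s: 12.93
tool_pos: [0.6509, -0.2195, 0.1137]
orientation: [-3.14, 0.025, -1.459]
wrist_force: [0.1, 0.1, -2.1]
width: 0.501
```

Request:
{"fn": "drive_tool", "kwargs": {"series": [[0,0,0.03,0],[0,0,0,0]]}}

```text
time_s: 13.1
tool_pos: [0.6511, -0.2197, 0.1136]
orientation: [-3.139, 0.024, -1.459]
wrist_force: [-0.9, -0.5, -2.7]
width: 0.501
```

Run:
```python
from h import *
F=[]
for i in range(4):
    p=manip.read_camera("side" if i<3 else "wrist"); s=manip.state(); F.append(s["wrist_force"]); 
    if i==0: cv2.imwrite("pics/side10.png",cv2.resize(p["color"][150:310,300:500],None,fx=3,fy=3))
print(np.round(F,2),s["width"],s["tool_pos"])
cv2.imwrite("pics/wrist10.png",p["color"])
```

```text
[[-1.23  0.68  2.37]
 [-0.7   0.77  1.33]
 [-1.09  1.66  1.53]
 [-0.55 -0.08  1.65]] 0.5011766576999542 [ 0.65118923 -0.21967283  0.11349875]
```

View pics/side10.png

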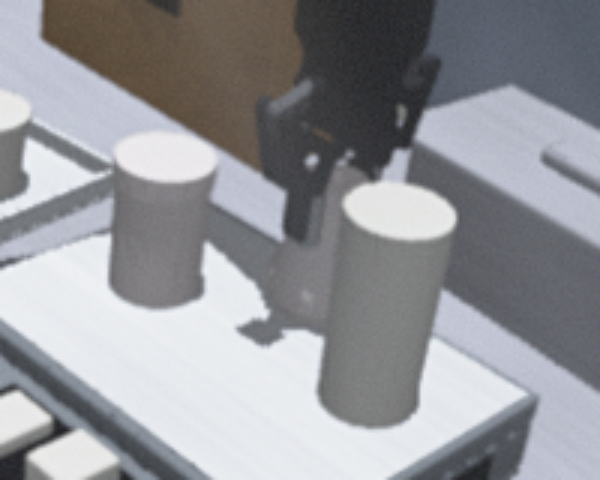

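View pics/wrist10.png

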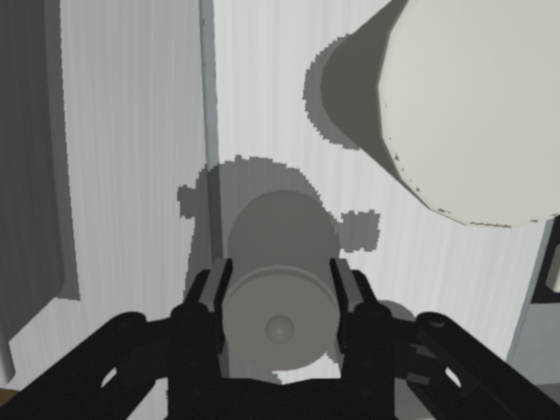

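Request:
{"fn": "drive_tool", "kwargs": {"series": [[0,0,0,0],[0,0,0,0]], "grip": -0.02}}

```text
time_s: 13.47
tool_pos: [0.6513, -0.2197, 0.1134]
orientation: [-3.139, 0.024, -1.459]
wrist_force: [-0.0, 0.8, 2.3]
width: 0.511
```

Request:
{"fn": "drive_tool", "kwargs": {"series": [[0,0,0,0],[0,0,0,0]], "grip": -0.1}}

```text
time_s: 13.63
tool_pos: [0.6513, -0.2198, 0.1129]
orientation: [-3.139, 0.024, -1.459]
wrist_force: [-0.9, 0.5, -0.0]
width: 0.555
```

Request:
{"fn": "drive_tool", "kwargs": {"series": [[0,0,0,0],[0,0,0,0],[0,0,0,0]], "grip": -0.4}}

```text
time_s: 13.88
tool_pos: [0.6518, -0.2201, 0.1125]
orientation: [-3.138, 0.023, -1.459]
wrist_force: [-0.1, 0.2, -0.1]
width: 0.698
```

Run:
```python
from h import *
p=manip.read_camera("wrist");cv2.imwrite("pics/wrist11.png",p["color"])
plan(.65,-.22,.25,-84.35,6)
```

```text
t 13.93 pos [ 0.6518 -0.2201  0.1125] rpy [-179.79    1.35  -83.6 ] w 0.7 F [-0.6  -0.12  0.94] j [-0.1   0.59  0.04 -0.03 -1.03  0.23]
[[-0.0, 0.01, -0.46, 0.0021], [-0.0, 0.01, -0.46, -0.0], [-0.0, 0.01, -0.46, -0.0], [-0.0, 0.01, -0.46, -0.0], [-0.0, 0.01, -0.46, -0.0], [-0.0, 0.01, -0.46, -0.0]]
```

View pics/wrist11.png

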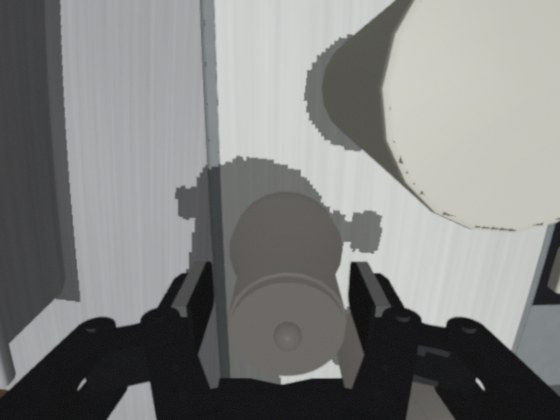

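Request:
{"fn": "drive_tool", "kwargs": {"series": [[0,0.05,0,0],[0,0,-0.1,0],[0,0,-0.2,0],[0,0,-0.3,0],[0,0,-0.5,0],[0,0,-0.6,0],[0,0,-0.6,0],[0,0,-0.5,0],[0,0,-0.3,0],[0,0,-0.1,0],[0,0,0,0]], "grip": -0.5}}

```text
time_s: 14.85
tool_pos: [0.6483, -0.2252, 0.2869]
orientation: [-3.135, 0.021, -1.459]
wrist_force: [-0.2, -0.4, -0.7]
width: 0.751
```

Run:
```python
from h import *
p=manip.read_camera("wrist");cv2.imwrite("pics/wrist12.png",p["color"])
plan(.581,.203,.24,-45,15)
```

```text
t 14.9 pos [ 0.6481 -0.2252  0.2864] rpy [-179.63    1.21  -83.61] w 0.75 F [-0.14 -0.61  0.52] j [-0.11  0.47  0.28 -0.02 -1.38  0.22]
[[-0.58, 0.03, 0.06, -0.0189], [-0.58, -0.04, 0.06, -0.0189], [-0.57, -0.11, 0.06, -0.0189], [-0.55, -0.18, 0.06, -0.0189], [-0.53, -0.24, 0.06, -0.0189], [-0.49, -0.3, 0.06, -0.0128], [-0.47, -0.34, 0.06, -0.0], [-0.47, -0.34, 0.06, -0.0], [-0.47, -0.34, 0.06, -0.0], [-0.47, -0.34, 0.06, -0.0], [-0.47, -0.34, 0.06, -0.0], [-0.47, -0.34, 0.06, -0.0], [-0.47, -0.34, 0.06, -0.0], [-0.47, -0.34, 0.06, -0.0], [-0.47, -0.34, 0.06, -0.0]]
```

View pics/wrist12.png

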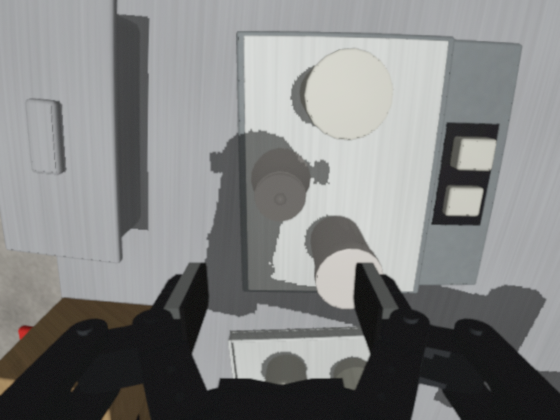

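Request:
{"fn": "drive_tool", "kwargs": {"series": [[-0.4,0.02,0,-0.012],[-0.58,0,0.03,-0.019],[-0.58,-0.08,0.05,-0.019],[-0.57,-0.15,0.05,-0.019],[-0.55,-0.22,0.05,-0.019],[-0.5,-0.28,0.05,-0.019],[-0.47,-0.34,0.05,0],[-0.47,-0.34,0.05,0],[-0.47,-0.34,0.05,0],[-0.47,-0.34,0.05,0],[-0.47,-0.34,0.05,0],[-0.47,-0.34,0.05,0]], "grip": -0.4}}

```text
time_s: 15.9
tool_pos: [0.5747, 0.1179, 0.2454]
orientation: [3.133, 0.036, -0.766]
wrist_force: [0.1, 0.2, 0.2]
width: 0.697
```

Run:
```python
from h import *
plan(.575,.203,.22,-45,5)
```

```text
t 15.9 pos [0.5747 0.1179 0.2454] rpy [179.51   2.08 -43.86] w 0.697 F [0.06 0.2  0.23] j [ 0.46  0.32 -0.03 -0.03 -1.23  0.36]
[[-0.24, -0.25, 0.1, 0.0032], [-0.24, -0.24, 0.1, -0.0], [-0.24, -0.24, 0.1, -0.0], [-0.24, -0.24, 0.1, -0.0], [-0.24, -0.24, 0.1, -0.0]]
```

Request:
{"fn": "drive_tool", "kwargs": {"series": [[-0.3,-0.28,0.05,0.003],[-0.24,-0.22,0.05,0],[-0.2,-0.2,0.05,0],[-0.1,-0.1,0.05,0],[0,0,0,0],[0,0,0,0]]}}

```text
time_s: 16.4
tool_pos: [0.5662, 0.183, 0.2269]
orientation: [3.117, 0.043, -0.779]
wrist_force: [0.5, 0.3, -0.8]
width: 0.7
```

Run:
```python
from h import *
p=manip.read_camera("wrist"); cv2.imwrite("pics/wrist13.png",p["color"])
for d in manip.masks_of(p,"pot_a"):
    P=pts(p,d["mask"]); 
    if len(P)<20: continue
    print(round(d["confidence"],2),d["bbox"],len(P),P.mean(0).round(4))
    k=P[P[:,2]>.096]; t=P[(P[:,2]>.083)&(P[:,2]<.095)]
    if len(t)>20:print(cv2.minEnclosingCircle(t[:,:2].astype(np.float32)),"knob",k[:,:2].mean(0),len(k))
from scipy.spatial.transform import Rotation as Rr
print(Rr.from_euler('xyz',manip.state()["orientation"]).as_matrix()[:,2])
plan(.581,.203,.13,-45,6)
```

```text
0.86 [221.8, 139.3, 281.8, 214.0] 3198 [0.5851 0.1949 0.078 ]
((0.5814577341079712, 0.20037870109081268), 0.02159234881401062) knob [0.58131717 0.20116744] 119
[-0.04738618  0.01302122 -0.99879177]
t 16.5 pos [0.5664 0.1824 0.2273] rpy [178.62   2.46 -44.69] w 0.7 F [ 0.82  0.54 -0.55] j [ 0.56  0.36 -0.03 -0.04 -1.22  0.24]
[[-0.01, -0.08, 0.32, 0.0009], [-0.01, -0.08, 0.32, -0.0], [-0.01, -0.08, 0.32, -0.0], [-0.01, -0.08, 0.32, -0.0], [-0.01, -0.08, 0.32, -0.0], [-0.01, -0.08, 0.32, -0.0]]
```

View pics/wrist13.png

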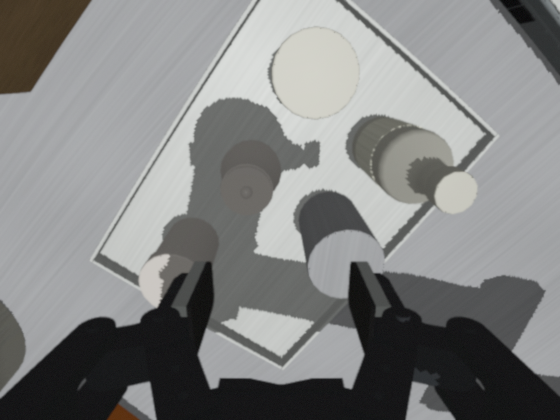

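Request:
{"fn": "drive_tool", "kwargs": {"series": [[-0.01,-0.15,0.1,0.001],[-0.01,-0.2,0.25,0],[-0.01,-0.1,0.4,0],[0,0,0.5,0],[0,0,0.4,0],[0,0,0.2,0],[0,0,0.05,0],[0,0,0,0]]}}

```text
time_s: 17.17
tool_pos: [0.5823, 0.1996, 0.1244]
orientation: [3.121, 0.041, -0.795]
wrist_force: [-0.4, -0.2, -0.4]
width: 0.7
```

Run:
```python
from h import *
p=manip.read_camera("wrist"); cv2.imwrite("pics/wrist14.png",p["color"])
for d in manip.masks_of(p,"pot_a"):
    P=pts(p,d["mask"]); 
    if len(P)<20: continue
    print(round(d["confidence"],2),d["bbox"],len(P),P.mean(0).round(4))
    k=P[P[:,2]>.096]; t=P[(P[:,2]>.083)&(P[:,2]<.095)]
    if len(t)>20:print(cv2.minEnclosingCircle(t[:,:2].astype(np.float32)),"knob",k[:,:2].mean(0),len(k))
from scipy.spatial.transform import Rotation as Rr
print(Rr.from_euler('xyz',manip.state()["orientation"]).as_matrix()[:,2])
plan(.581,.202,.055,-45,6)
```

```text
0.57 [236.2, 161.3, 320.1, 282.4] 7481 [0.5873 0.1953 0.077 ]
((0.581447422504425, 0.2006809115409851), 0.021794771775603294) knob [0.58146568 0.20082893] 273
[-0.04170745  0.01614097 -0.99899948]
t 17.27 pos [0.5828 0.1999 0.1258] rpy [178.94   2.33 -45.54] w 0.701 F [0.26 0.12 0.76] j [ 0.57  0.48 -0.11 -0.04 -1.01  0.23]
[[-0.01, -0.0, 0.24, -0.0015], [-0.01, -0.0, 0.24, -0.0], [-0.01, -0.0, 0.24, -0.0], [-0.01, -0.0, 0.24, -0.0], [-0.01, -0.0, 0.24, -0.0], [-0.01, -0.0, 0.24, -0.0]]
```

View pics/wrist14.png

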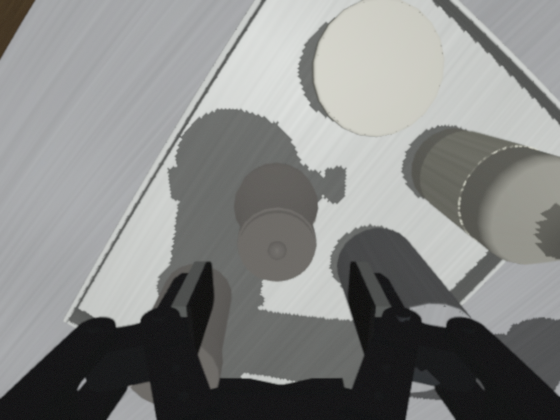

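Request:
{"fn": "drive_tool", "kwargs": {"series": [[0,0,0.15,0],[0,0,0.3,0],[0,0,0.3,0],[0,0,0.15,0],[0,0,0.05,0],[0,0,0,0]]}}

```text
time_s: 17.77
tool_pos: [0.5852, 0.2026, 0.0815]
orientation: [3.136, 0.037, -0.795]
wrist_force: [-0.6, -0.4, 0.1]
width: 0.699
```

Run:
```python
from h import *
plan(.5814,.2012,.056,-45,3)
```

```text
t 17.77 pos [0.5852 0.2026 0.0815] rpy [179.7    2.11 -45.52] w 0.699 F [-0.58 -0.44  0.13] j [ 0.58  0.52 -0.16 -0.04 -0.9   0.23]
[[-0.01, 0.02, 0.17, -0.0014], [-0.01, 0.02, 0.17, -0.0], [-0.01, 0.02, 0.17, -0.0]]
```

Request:
{"fn": "drive_tool", "kwargs": {"series": [[-0.04,0.09,0.1,0],[0,0.02,0.15,0],[0,0.01,0.15,0],[0,0,0.08,0],[0,0,0.02,0],[0,0,0,0]]}}

```text
time_s: 18.27
tool_pos: [0.5795, 0.2009, 0.0567]
orientation: [3.141, 0.035, -0.794]
wrist_force: [1.0, -0.1, 0.9]
width: 0.698
```

Run:
```python
from h import *
plan(.5814,.2012,.056,-45,1)
p=manip.read_camera("wrist"); cv2.imwrite("pics/wrist15.png",p["color"])
plan(.5814,.2012,.056,-45,1)
```

```text
t 18.27 pos [0.5795 0.2009 0.0567] rpy [179.96   2.03 -45.49] w 0.698 F [ 1.02 -0.08  0.94] j [ 0.58  0.54 -0.2  -0.05 -0.84  0.23]
[[0.02, -0.03, 0.01, -0.0014]]
t 18.32 pos [0.5796 0.2009 0.0568] rpy [179.97   2.03 -45.5 ] w 0.702 F [ 1.42 -0.2   0.45] j [ 0.58  0.54 -0.2  -0.05 -0.84  0.23]
[[0.02, -0.03, 0.02, -0.0014]]
```

View pics/wrist15.png

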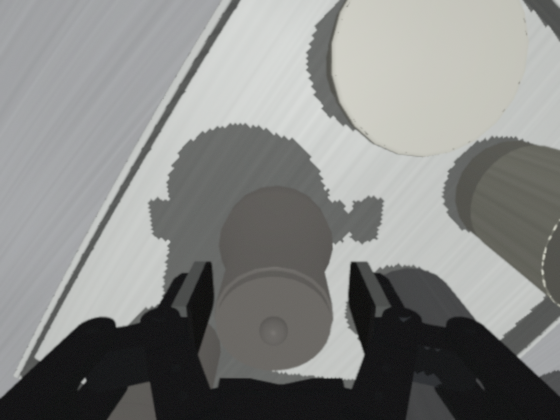

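Request:
{"fn": "drive_tool", "kwargs": {"series": [[0.01,-0.05,0.01,0],[0,0,0,0],[0,0,0,0]], "grip": -0.2}}

```text
time_s: 18.57
tool_pos: [0.5825, 0.2027, 0.0568]
orientation: [-3.141, 0.035, -0.794]
wrist_force: [-0.5, -0.5, -0.3]
width: 0.599
```

Request:
{"fn": "drive_tool", "kwargs": {"series": [[0,0,0,0],[0,0,0,0]], "grip": -0.08}}

```text
time_s: 18.73
tool_pos: [0.5829, 0.203, 0.0571]
orientation: [-3.14, 0.035, -0.794]
wrist_force: [-0.2, -0.1, -0.3]
width: 0.54
```

Request:
{"fn": "drive_tool", "kwargs": {"series": [[0,0,0,0],[0,0,0,0]], "grip": -0.03}}

```text
time_s: 18.9
tool_pos: [0.5824, 0.2025, 0.0571]
orientation: [-3.141, 0.035, -0.794]
wrist_force: [-0.3, 0.1, -1.1]
width: 0.515
```

Request:
{"fn": "drive_tool", "kwargs": {"series": [[0,0,0,0],[0,0,0,0],[0,0,0,0]], "grip": -0.005}}

```text
time_s: 19.15
tool_pos: [0.5822, 0.2023, 0.0572]
orientation: [-3.142, 0.035, -0.794]
wrist_force: [-1.0, 0.0, -0.5]
width: 0.506
```

Request:
{"fn": "drive_tool", "kwargs": {"series": [[0,0,0,0],[0,0,0,0],[0,0,0,0]], "grip": 0.01}}

```text
time_s: 19.4
tool_pos: [0.5822, 0.2024, 0.0573]
orientation: [-3.141, 0.035, -0.794]
wrist_force: [-1.6, -0.6, 1.0]
width: 0.501
```

Run:
```python
from h import *
p=manip.read_camera("wrist"); cv2.imwrite("pics/wrist16.png",p["color"])
plan(.5814,.2012,.056,-45,1)
```

```text
t 19.45 pos [0.5822 0.2024 0.0573] rpy [-179.99    2.01  -45.49] w 0.497 F [-0.55 -0.82 -0.24] j [ 0.58  0.54 -0.19 -0.05 -0.84  0.23]
[[0.01, 0.03, 0.03, -0.0014]]
```

View pics/wrist16.png

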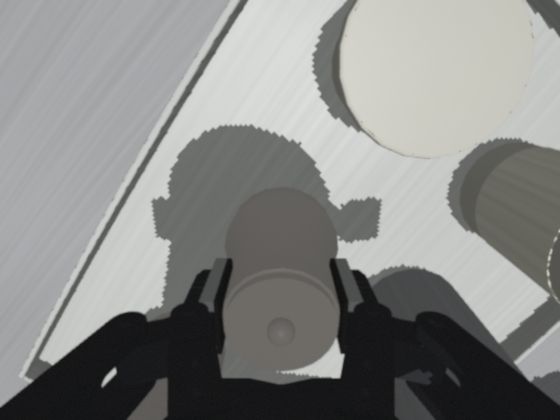

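Gripped with lid centred at (281,331), both pads on the neck. Lift a little and check.

Request:
{"fn": "drive_tool", "kwargs": {"series": [[0,0,-0.06,0],[0,0,-0.06,0],[0,0,0,0],[0,0,0,0]]}}

```text
time_s: 19.78
tool_pos: [0.5812, 0.202, 0.0619]
orientation: [3.139, 0.037, -0.795]
wrist_force: [-0.9, 0.2, -1.7]
width: 0.496
```

Run:
```python
from h import *
F=[]
for i in range(4):
    p=manip.read_camera("side" if i<3 else "wrist"); s=manip.state(); F.append(s["wrist_force"]); 
print(np.round(F,2),s["width"],s["tool_pos"])
cv2.imwrite("pics/wrist17.png",p["color"][150:])
```

```text
[[-0.24  0.32 -2.05]
 [-0.36  0.27 -2.91]
 [-0.42 -0.05 -1.77]
 [ 0.26  0.17 -2.57]] 0.4987144536312594 [0.58134432 0.20199151 0.06198385]
```

View pics/wrist17.png

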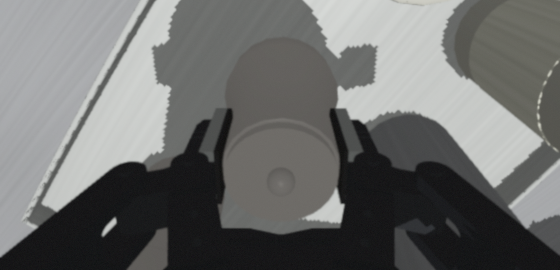

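Request:
{"fn": "drive_tool", "kwargs": {"series": [[0,0,-0.1,0],[0,0,-0.2,0],[0,0,-0.3,0],[0,0,-0.4,0],[0,0,-0.5,0],[0,0,-0.5,0],[0,0,-0.5,0],[0,0,-0.5,0],[0,0,-0.4,0],[0,0,-0.3,0],[0,0,-0.2,0],[0,0,-0.1,0]]}}

```text
time_s: 20.98
tool_pos: [0.5855, 0.1951, 0.279]
orientation: [3.14, 0.036, -0.796]
wrist_force: [0.4, 0.0, -2.5]
width: 0.5
```

Run:
```python
from h import *
plan(.5261,-.231,.28,-84.35,20)
```

```text
t 20.98 pos [0.5855 0.1951 0.279 ] rpy [179.9    2.03 -45.58] w 0.5 F [ 0.4   0.03 -2.47] j [ 0.57  0.35  0.09 -0.04 -1.32  0.22]
[[0.26, 0.34, -0.0, 0.0189], [0.3, 0.31, -0.0, 0.0189], [0.34, 0.27, -0.0, 0.0189], [0.37, 0.23, -0.0, 0.0189], [0.39, 0.18, -0.0, 0.0189], [0.41, 0.14, -0.0, 0.0132], [0.42, 0.1, -0.0, -0.0], [0.42, 0.1, -0.0, -0.0], [0.42, 0.1, -0.0, -0.0], [0.42, 0.1, -0.0, -0.0], [0.42, 0.1, -0.0, -0.0], [0.42, 0.1, -0.0, -0.0], [0.42, 0.1, -0.0, -0.0], [0.42, 0.1, -0.0, -0.0], [0.42, 0.1, -0.0, -0.0], [0.42, 0.1, -0.0, -0.0], [0.42, 0.1, -0.0, -0.0], [0.42, 0.1, -0.0, -0.0], [0.42, 0.1, -0.0, -0.0], [0.42, 0.1, -0.0, -0.0]]
```

Request:
{"fn": "drive_tool", "kwargs": {"series": [[0.08,0.1,0,0.006],[0.15,0.2,-0.01,0.012],[0.28,0.29,-0.02,0.019],[0.33,0.27,-0.03,0.019],[0.37,0.23,-0.03,0.019],[0.4,0.18,-0.03,0.019],[0.42,0.13,-0.03,0.014],[0.44,0.1,-0.03,0],[0.44,0.1,-0.02,0],[0.44,0.1,-0.02,0],[0.44,0.1,-0.02,0],[0.44,0.1,-0.02,0]]}}

```text
time_s: 21.98
tool_pos: [0.5444, -0.0475, 0.2909]
orientation: [3.119, 0.03, -1.502]
wrist_force: [0.6, -0.9, -3.4]
width: 0.505
```

Run:
```python
from h import *
plan(.5261,-.231,.27,-84.35,12)
```

```text
t 21.98 pos [ 0.5444 -0.0475  0.2909] rpy [178.68   1.74 -86.07] w 0.505 F [ 0.6  -0.89 -3.42] j [ 0.19  0.23 -0.05 -0.03 -1.31 -0.11]
[[0.3, 0.05, 0.03, -0.0048], [0.3, 0.06, 0.03, -0.0], [0.3, 0.06, 0.03, -0.0], [0.3, 0.06, 0.03, -0.0], [0.3, 0.06, 0.03, -0.0], [0.3, 0.06, 0.03, -0.0], [0.3, 0.06, 0.03, -0.0], [0.3, 0.06, 0.03, -0.0], [0.3, 0.06, 0.03, -0.0], [0.3, 0.06, 0.03, -0.0], [0.3, 0.06, 0.03, -0.0], [0.3, 0.06, 0.03, -0.0]]
```

Request:
{"fn": "drive_tool", "kwargs": {"series": [[0.44,0.06,0.02,-0.005],[0.44,0.06,0.02,0],[0.44,0.06,0.02,0],[0.44,0.06,0.02,0],[0.44,0.06,0.02,0],[0.4,0.05,0.02,0],[0.3,0.05,0,0],[0.2,0.02,0,0],[0.1,0,0,0],[0,0,0,0],[0,0,0,0]]}}

```text
time_s: 22.9
tool_pos: [0.5322, -0.2197, 0.2812]
orientation: [3.117, 0.034, -1.475]
wrist_force: [-0.0, 0.1, -2.2]
width: 0.501
```

Run:
```python
from h import *
plan(.5261,-.231,.13,-84.35,8)
p=manip.read_camera("wrist");cv2.imwrite("pics/wrist18.png",p["color"])
```

```text
t 22.9 pos [ 0.5322 -0.2197  0.2812] rpy [178.59   1.93 -84.52] w 0.501 F [-0.05  0.08 -2.24] j [-0.13  0.29  0.   -0.03 -1.32  0.23]
[[0.03, 0.02, 0.38, -0.0005], [0.03, 0.02, 0.38, -0.0], [0.03, 0.02, 0.38, -0.0], [0.03, 0.02, 0.38, -0.0], [0.03, 0.02, 0.38, -0.0], [0.03, 0.02, 0.38, -0.0], [0.03, 0.02, 0.38, -0.0], [0.03, 0.02, 0.38, -0.0]]
```

View pics/wrist18.png

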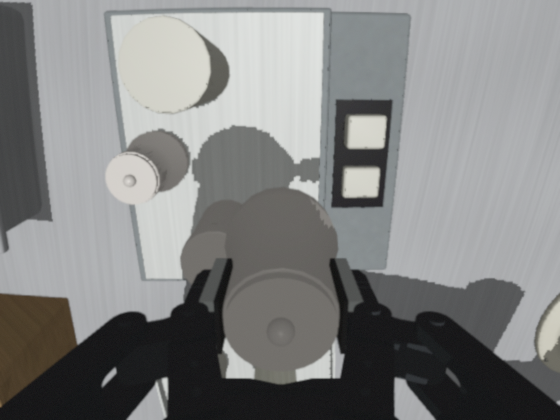

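Request:
{"fn": "drive_tool", "kwargs": {"series": [[0.1,0.02,0.1,0],[0.1,0.03,0.25,0],[0.05,0.02,0.4,0],[0,0,0.5,0],[0,0,0.5,0],[0,0,0.4,0],[0,0,0.3,0],[0,0,0.15,0],[0,0,0.05,0],[0,0,0,0],[0,0,0,0]]}}

```text
time_s: 23.87
tool_pos: [0.5294, -0.2236, 0.1448]
orientation: [3.124, 0.031, -1.463]
wrist_force: [-0.1, -0.6, -2.3]
width: 0.497
```

Run:
```python
from h import *
plan(.5261,-.231,.117,-84.35,4)
from scipy.spatial.transform import Rotation as Rr
print(Rr.from_euler('xyz',manip.state()["orientation"]).as_matrix()[:,2])
```

```text
t 23.87 pos [ 0.5294 -0.2236  0.1448] rpy [179.     1.8  -83.81] w 0.497 F [-0.1  -0.62 -2.29] j [-0.13  0.39 -0.2  -0.03 -1.    0.26]
[[0.03, 0.02, 0.14, 0.0015], [0.03, 0.02, 0.14, -0.0], [0.03, 0.02, 0.14, -0.0], [0.03, 0.02, 0.14, -0.0]]
[-0.02081005  0.02926938 -0.99935491]
```

Request:
{"fn": "drive_tool", "kwargs": {"series": [[0.1,0.04,0.05,0],[0.04,0.01,0.1,0],[0,0,0.12,0],[0,0,0.12,0],[0,0,0.06,0],[0,0,0.03,0],[0,0,0,0],[0,0,0,0]]}}

```text
time_s: 24.53
tool_pos: [0.5295, -0.2318, 0.122]
orientation: [3.132, 0.029, -1.462]
wrist_force: [-0.2, -0.3, -3.0]
width: 0.5
```

Run:
```python
from h import *
plan(.5261,-.231,.114,-84.35,4)
p=manip.read_camera("side");cv2.imwrite("pics/side19.png",cv2.resize(p["color"][150:350,250:500],None,fx=3,fy=3))
```

```text
t 24.53 pos [ 0.5295 -0.2318  0.122 ] rpy [179.44   1.63 -83.78] w 0.5 F [-0.22 -0.32 -3.  ] j [-0.15  0.42 -0.23 -0.03 -0.94  0.27]
[[-0.01, 0.02, 0.04, 0.0016], [-0.01, 0.02, 0.04, -0.0], [-0.01, 0.02, 0.04, -0.0], [-0.01, 0.02, 0.04, -0.0]]
```

View pics/side19.png

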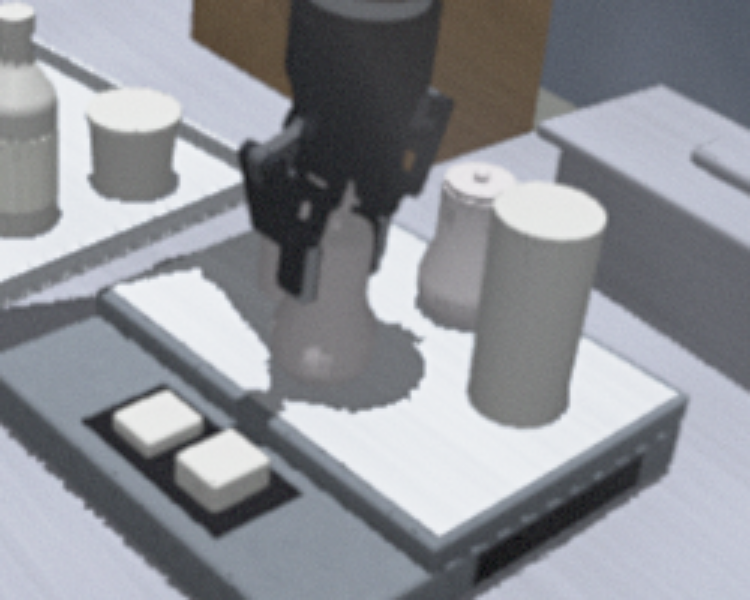

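Request:
{"fn": "drive_tool", "kwargs": {"series": [[0,0,0.03,0],[0,0,0.04,0],[0,0,0.03,0],[0,0,0,0],[0,0,0,0]]}}

```text
time_s: 25.0
tool_pos: [0.53, -0.2316, 0.1172]
orientation: [3.133, 0.028, -1.462]
wrist_force: [-0.7, 0.0, -3.1]
width: 0.497
```

Request:
{"fn": "drive_tool", "kwargs": {"series": [[0,0,0.02,0],[0,0,0,0],[0,0,0,0]]}}

```text
time_s: 25.25
tool_pos: [0.53, -0.2316, 0.1162]
orientation: [3.133, 0.028, -1.462]
wrist_force: [-0.4, -0.7, -2.5]
width: 0.502
```

Request:
{"fn": "drive_tool", "kwargs": {"series": [[0,0,0.02,0],[0,0,0,0],[0,0,0,0]]}}

```text
time_s: 25.5
tool_pos: [0.5301, -0.2315, 0.1152]
orientation: [3.134, 0.028, -1.462]
wrist_force: [-0.3, 0.4, -2.8]
width: 0.5
```

Request:
{"fn": "drive_tool", "kwargs": {"series": [[0,0,0.02,0],[0,0,0,0],[0,0,0,0]]}}

```text
time_s: 25.75
tool_pos: [0.5301, -0.2315, 0.1141]
orientation: [3.134, 0.028, -1.462]
wrist_force: [0.2, 0.4, -3.1]
width: 0.496
```

Request:
{"fn": "drive_tool", "kwargs": {"series": [[0,0,0.02,0],[0,0,0,0],[0,0,0,0]]}}

```text
time_s: 26.0
tool_pos: [0.5303, -0.2317, 0.1135]
orientation: [3.134, 0.027, -1.461]
wrist_force: [-0.0, -0.1, -2.6]
width: 0.496
```

Request:
{"fn": "drive_tool", "kwargs": {"series": [[0,0,0.02,0],[0,0,0,0],[0,0,0,0]]}}

```text
time_s: 26.25
tool_pos: [0.5306, -0.2319, 0.1135]
orientation: [3.135, 0.027, -1.461]
wrist_force: [-0.2, -0.2, -2.0]
width: 0.497
```

Request:
{"fn": "drive_tool", "kwargs": {"series": [[0,0,0.03,0],[0,0,0,0]]}}

```text
time_s: 26.42
tool_pos: [0.5309, -0.2324, 0.1137]
orientation: [3.136, 0.025, -1.46]
wrist_force: [0.5, 1.4, -3.6]
width: 0.495
```

Run:
```python
from h import *
F=[]
for i in range(3):
    p=manip.read_camera("side" if i<2 else "wrist"); s=manip.state(); F.append(s["wrist_force"]); 
    if i==0: cv2.imwrite("pics/side20.png",cv2.resize(p["color"][150:350,250:500],None,fx=3,fy=3))
print(np.round(F,2),s["width"],s["tool_pos"])
cv2.imwrite("pics/wrist20.png",p["color"])
```

```text
[[ 0.16 -0.71 -1.15]
 [-0.58 -1.46  0.31]
 [-0.72 -0.6   0.22]] 0.5003974531365796 [ 0.53098201 -0.23245071  0.11343145]
```

View pics/side20.png

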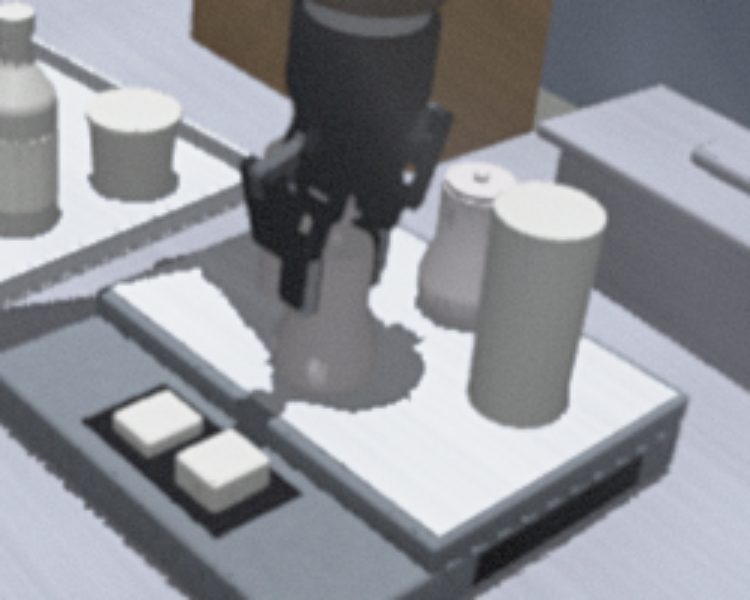

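Pot B rests on the plate (force back to about 0). Release slowly.

Request:
{"fn": "drive_tool", "kwargs": {"series": [[0,0,0,0],[0,0,0,0]], "grip": -0.02}}

```text
time_s: 26.73
tool_pos: [0.5309, -0.2325, 0.1132]
orientation: [3.135, 0.025, -1.46]
wrist_force: [-0.6, 0.4, -0.3]
width: 0.509
```

Request:
{"fn": "drive_tool", "kwargs": {"series": [[0,0,0,0],[0,0,0,0]], "grip": -0.1}}

```text
time_s: 26.9
tool_pos: [0.5314, -0.2325, 0.1133]
orientation: [3.136, 0.025, -1.46]
wrist_force: [0.2, -0.5, -0.5]
width: 0.553
```

Request:
{"fn": "drive_tool", "kwargs": {"series": [[0,0,0,0],[0,0,0,0],[0,0,0,0]], "grip": -0.4}}

```text
time_s: 27.15
tool_pos: [0.532, -0.2325, 0.1135]
orientation: [3.137, 0.024, -1.46]
wrist_force: [-0.7, -0.2, -0.2]
width: 0.702
```

Run:
```python
from h import *
p=manip.read_camera("wrist");cv2.imwrite("pics/wrist21.png",p["color"])
plan(.4435,-.2625,.25,-84.35,6)
```

```text
t 27.2 pos [ 0.532  -0.2326  0.1135] rpy [179.76   1.39 -83.64] w 0.698 F [-0.09  0.22  0.6 ] j [-0.15  0.43 -0.24 -0.03 -0.92  0.27]
[[0.07, 0.3, -0.46, 0.002], [0.07, 0.3, -0.46, -0.0], [0.07, 0.3, -0.46, -0.0], [0.07, 0.3, -0.46, -0.0], [0.07, 0.3, -0.46, -0.0], [0.07, 0.3, -0.46, -0.0]]
```

View pics/wrist21.png

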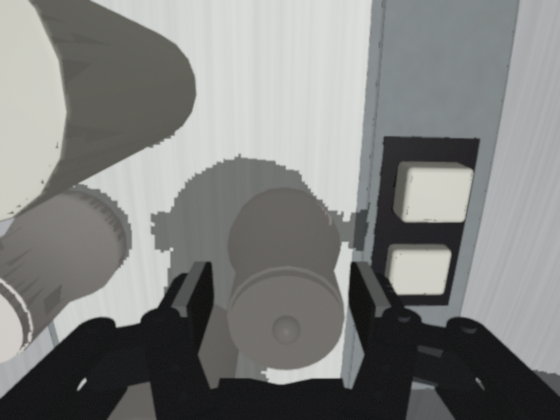

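Request:
{"fn": "drive_tool", "kwargs": {"series": [[0,0.05,0,0],[0,0,-0.1,0],[0,0,-0.2,0],[0,0,-0.3,0],[0,0,-0.45,0],[0,0,-0.5,0],[0,0,-0.4,0],[0,0,-0.2,0],[0,0,-0.1,0],[0,0,0,0]], "grip": -0.5}}

```text
time_s: 28.03
tool_pos: [0.5298, -0.2363, 0.2374]
orientation: [3.14, 0.022, -1.46]
wrist_force: [-0.1, -0.1, -1.1]
width: 0.748
```

Run:
```python
from h import *
p=manip.read_camera("wrist");cv2.imwrite("pics/wrist22.png",p["color"])
plan(.4435,-.2625,.20,-84.35,5)
a=pts(p,np.ones((420,560),bool)); 
for t in ("key_chill",):
    for d in manip.masks_of(p,t):
        P=pts(p,d["mask"]); print(t,d["confidence"],d["bbox"],P.mean(0) if len(P) else 0)
```

```text
t 28.08 pos [ 0.5295 -0.2362  0.2368] rpy [179.87   1.28 -83.63] w 0.75 F [0.01 0.32 0.4 ] j [-0.15  0.31 -0.08 -0.02 -1.19  0.27]
[[0.07, 0.35, 0.15, 0.002], [0.07, 0.35, 0.15, -0.0], [0.07, 0.35, 0.15, -0.0], [0.07, 0.35, 0.15, -0.0], [0.07, 0.35, 0.15, -0.0]]
key_chill 0.69 [352.1, 139.1, 399.7, 181.7] [ 0.44294191 -0.26448246  0.05997385]
```

View pics/wrist22.png

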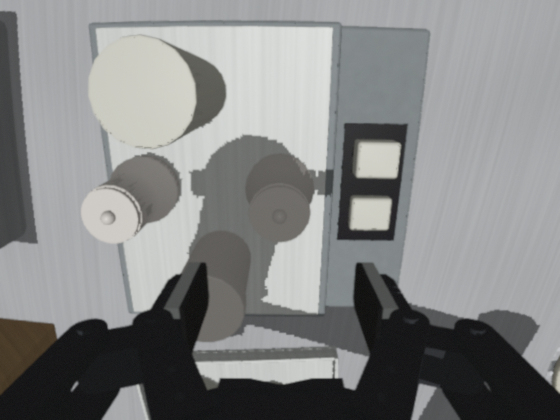

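Request:
{"fn": "drive_tool", "kwargs": {"series": [[0.04,0.2,0,0],[0.08,0.4,0,0],[0.09,0.45,0,0],[0.08,0.4,0,0],[0.04,0.2,0.1,0],[0,0.05,0.3,0],[0,0,0.4,0],[0,0,0.4,0],[0,0,0.4,0],[0,0,0.2,0],[0,0,0.05,0],[0,0,0,0]], "grip": 1}}

```text
time_s: 29.13
tool_pos: [0.4244, -0.2586, 0.1275]
orientation: [3.111, 0.035, -1.464]
wrist_force: [0.1, -0.3, 0.9]
width: 0.0
```

Run:
```python
from h import *
p=manip.read_camera("wrist");cv2.imwrite("pics/wrist23.png",p["color"])
plan(.443,-.263,.07,-84.35,3)
from scipy.spatial.transform import Rotation as Rr
print(Rr.from_euler('xyz',manip.state()["orientation"]).as_matrix()[:,2])
```

```text
t 29.18 pos [ 0.4246 -0.2586  0.1278] rpy [178.27   2.02 -83.88] w 0.003 F [-0.6  -0.34 -0.99] j [-0.23  0.3  -0.4  -0.03 -0.91  0.36]
[[0.04, -0.12, 0.39, 0.0013], [0.04, -0.12, 0.39, -0.0], [0.04, -0.12, 0.39, -0.0]]
[-0.03375927  0.03184508 -0.99892252]
```

View pics/wrist23.png

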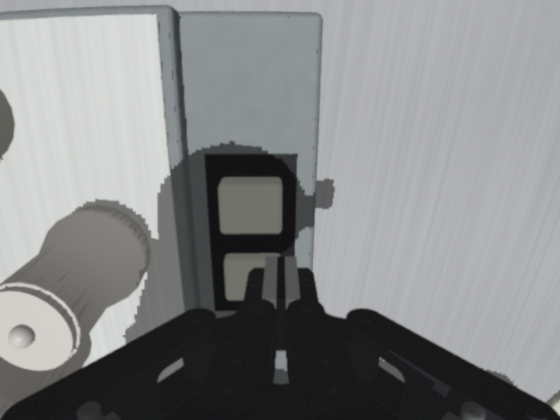

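Request:
{"fn": "drive_tool", "kwargs": {"series": [[0.06,-0.2,0.05,0],[0.05,-0.15,0.1,0],[0,0,0.2,0],[0,0,0.2,0],[0,0,0.1,0],[0,0,0,0],[0,0,0,0]]}}

```text
time_s: 29.77
tool_pos: [0.4467, -0.2626, 0.0939]
orientation: [3.118, 0.032, -1.463]
wrist_force: [1.1, -0.0, 1.0]
width: -0.002
```

Run:
```python
from h import *
p=manip.read_camera("wrist");cv2.imwrite("pics/wrist24.png",p["color"])
plan(.443,-.263,.063,-84.35,3)
```

```text
t 29.82 pos [ 0.4466 -0.2625  0.094 ] rpy [178.63   1.85 -83.81] w -0.002 F [0.71 0.38 0.16] j [-0.23  0.37 -0.4  -0.03 -0.84  0.36]
[[0.0, 0.02, 0.21, 0.0015], [0.0, 0.02, 0.21, -0.0], [0.0, 0.02, 0.21, -0.0]]
```

View pics/wrist24.png

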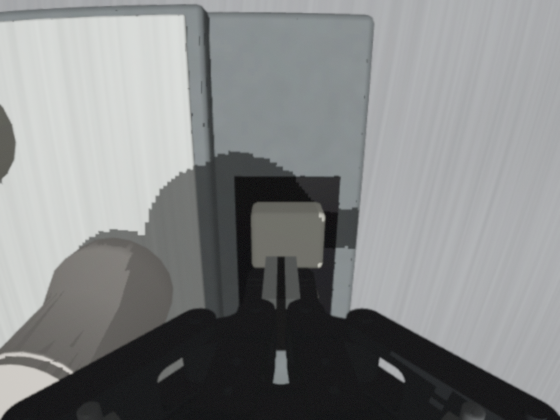

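Request:
{"fn": "drive_tool", "kwargs": {"series": [[0.02,0.03,0.1,0],[0,0,0.15,0],[0,0,0.15,0],[0,0,0.08,0],[0,0,0,0],[0,0,0,0]]}}

```text
time_s: 30.32
tool_pos: [0.4448, -0.2632, 0.0684]
orientation: [3.12, 0.032, -1.463]
wrist_force: [-0.2, 0.2, -0.1]
width: -0.001
```

Run:
```python
from h import *
plan(.443,-.263,.063,-84.35,3)
```

```text
t 30.32 pos [ 0.4448 -0.2632  0.0684] rpy [178.74   1.81 -83.81] w -0.001 F [-0.19  0.23 -0.07] j [-0.23  0.4  -0.43 -0.03 -0.77  0.37]
[[-0.0, 0.01, 0.04, 0.0015], [-0.0, 0.01, 0.04, -0.0], [-0.0, 0.01, 0.04, -0.0]]
```

Request:
{"fn": "drive_tool", "kwargs": {"series": [[0,0,0.05,0],[0,0,0.05,0],[0,0,0.05,0],[0,0,0,0],[0,0,0,0]]}}

```text
time_s: 30.73
tool_pos: [0.445, -0.2631, 0.0605]
orientation: [3.121, 0.031, -1.463]
wrist_force: [0.4, -0.2, -0.3]
width: 0.001
```

Request:
{"fn": "drive_tool", "kwargs": {"series": [[0,0,0.05,0],[0,0,0.04,0],[0,0,0,0]]}}

```text
time_s: 30.98
tool_pos: [0.4451, -0.2631, 0.0566]
orientation: [3.121, 0.031, -1.462]
wrist_force: [0.7, 0.2, 0.4]
width: 0.001
```

Request:
{"fn": "drive_tool", "kwargs": {"series": [[0,0,0.04,0],[0,0,0.04,0],[0,0,0,0]]}}

```text
time_s: 31.23
tool_pos: [0.4452, -0.2632, 0.0527]
orientation: [3.122, 0.03, -1.462]
wrist_force: [-0.4, 0.5, 1.1]
width: -0.001
```

Run:
```python
from h import *
p=manip.read_camera("side");cv2.imwrite("pics/side25.png",cv2.resize(p["color"][210:390,230:430],None,fx=3.5,fy=3.2))
plan(.443,-.263,.05,-84.35,3)
```

```text
t 31.28 pos [ 0.4452 -0.2631  0.0527] rpy [178.86   1.72 -83.76] w 0.001 F [ 0.34  0.44 -0.49] j [-0.23  0.43 -0.44 -0.03 -0.73  0.37]
[[-0.0, 0.01, 0.02, 0.0016], [-0.0, 0.01, 0.02, -0.0], [-0.0, 0.01, 0.02, -0.0]]
```

View pics/side25.png

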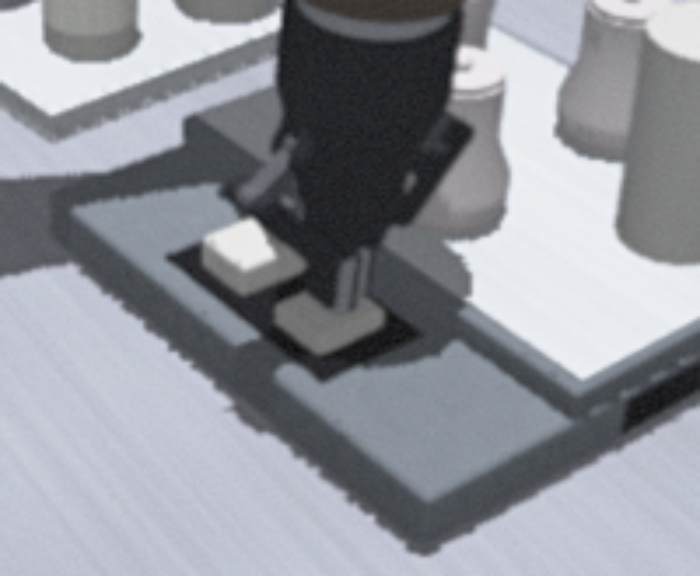

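Request:
{"fn": "drive_tool", "kwargs": {"series": [[0,0,0.03,0],[0,0,0,0],[0,0,0,0]]}}

```text
time_s: 31.53
tool_pos: [0.4453, -0.2632, 0.0524]
orientation: [3.122, 0.03, -1.461]
wrist_force: [-0.4, 0.5, -0.3]
width: 0.002
```

Request:
{"fn": "drive_tool", "kwargs": {"series": [[0,0,0.03,0],[0,0,0,0]]}}

```text
time_s: 31.7
tool_pos: [0.4454, -0.2632, 0.0524]
orientation: [3.122, 0.029, -1.46]
wrist_force: [-0.1, 0.1, -1.2]
width: 0.004
```

Request:
{"fn": "drive_tool", "kwargs": {"series": [[0,0,0.04,0]]}}

```text
time_s: 31.78
tool_pos: [0.4458, -0.2633, 0.0519]
orientation: [3.122, 0.028, -1.459]
wrist_force: [-5.5, 5.9, 24.8]
width: 0.004
```

Request:
{"fn": "drive_tool", "kwargs": {"series": [[0,0,-0.05,0],[0,0,-0.15,0],[0,0,-0.3,0],[0,0.05,-0.4,0],[0,0.1,-0.5,0],[0,0.1,-0.5,0],[0,0.1,-0.5,0],[0,0.1,-0.4,0],[0,0,-0.2,0],[0,0,-0.1,0],[0,0,0,0],[0,0,0,0]]}}

```text
time_s: 32.78
tool_pos: [0.4258, -0.2698, 0.2125]
orientation: [3.12, 0.03, -1.461]
wrist_force: [-0.2, 0.2, -0.7]
width: -0.001
```

Run:
```python
from h import *
p=manip.read_camera("side");cv2.imwrite("pics/side26.png",cv2.resize(p["color"][130:390,150:490],None,fx=2.3,fy=2.3))
P=pts(p,np.ones((420,560),bool))
c,s=np.cos(.0986),np.sin(.0986); R=np.array([[c,s],[-s,c]])
def loc(P): return (P[:,:2]-[.5455,-.224])@R.T
def rep(p):
    P=pts(p,np.ones((420,560),bool)); L=loc(P)
    for n,y in(("off",.028),("chill",-.028)):
        m=(abs(L[:,0]+.105)<.013)&(abs(L[:,1]-y)<.011)&(P[:,2]<.09); print(n,m.sum(),np.median(P[m,2]) if m.any() else 0)
    for t in("pot_a","jar_a","beaker"):
        for d in manip.masks_of(p,t):
            Q=pts(p,d["mask"])
            if d["confidence"]<.4 or len(Q)<20: continue
            zt=np.percentile(Q[:,2],97); base=.06 if Q[:,1].mean()<0 else .004
            T=Q[(Q[:,2]>base+.08)&(Q[:,2]<base+.093)] if t=="pot_a" else Q[Q[:,2]>zt-.005]
            if len(T)<6: continue
            (x,y),r=cv2.minEnclosingCircle(T[:,:2].astype(np.float32)); print(t,round(d["confidence"],2),"ztop",zt.round(4),"top",np.round([x,y,r],4),"chiller",loc(np.array([[x,y,0]]))[0].round(3)-[.042,0])
rep(p)
q=manip.read_camera("scene"); cv2.imwrite("pics/scene26.png",cv2.resize(q["color"][120:300,90:450],None,fx=2.2,fy=2.2)); rep(q)
w=manip.read_camera("wrist"); cv2.imwrite("pics/wrist26.png",w["color"]); rep(w)
print(manip.state()["time_s"],manip.state()["tool_pos"])
```

```text
off 111 0.0611213733583007
chill 139 0.05378499058699682
pot_a 0.92 ztop 0.1522 top [ 0.5293 -0.235   0.0218] chiller [-0.059 -0.009]
pot_a 0.55 ztop 0.1528 top [ 0.6469 -0.2211  0.0211] chiller [ 0.059 -0.007]
jar_a 0.96 ztop 0.1544 top [ 0.579  -0.1538  0.031 ] chiller [-0.002  0.067]
jar_a 0.86 ztop 0.0994 top [0.5652 0.3068 0.0308] chiller [0.03  0.526]
beaker 0.76 ztop 0.1868 top [ 0.61   -0.3069  0.0298] chiller [ 0.014 -0.089]
off 58 0.061492300341250195
chill 19 0.05347403353515079
pot_a 0.96 ztop 0.1542 top [ 0.6523 -0.2147  0.0208] chiller [ 0.065 -0.001]
pot_a 0.63 ztop 0.1535 top [ 0.5328 -0.2285  0.0205] chiller [-0.055 -0.003]
jar_a 0.84 ztop 0.1553 top [ 0.5814 -0.1479  0.0315] chiller [0.001 0.072]
beaker 0.86 ztop 0.188 top [ 0.6152 -0.3003  0.0285] chiller [ 0.02  -0.083]
off 594 0.06036013084413888
chill 675 0.052332716422471226
pot_a 0.86 ztop 0.1518 top [ 0.5277 -0.2338  0.0216] chiller [-0.061 -0.008]
beaker 0.91 ztop 0.1626 top [ 0.5885 -0.3031  0.0193] chiller [-0.007 -0.083]
33.3833 [ 0.42592756 -0.26998384  0.21275897]
```

View pics/side26.png

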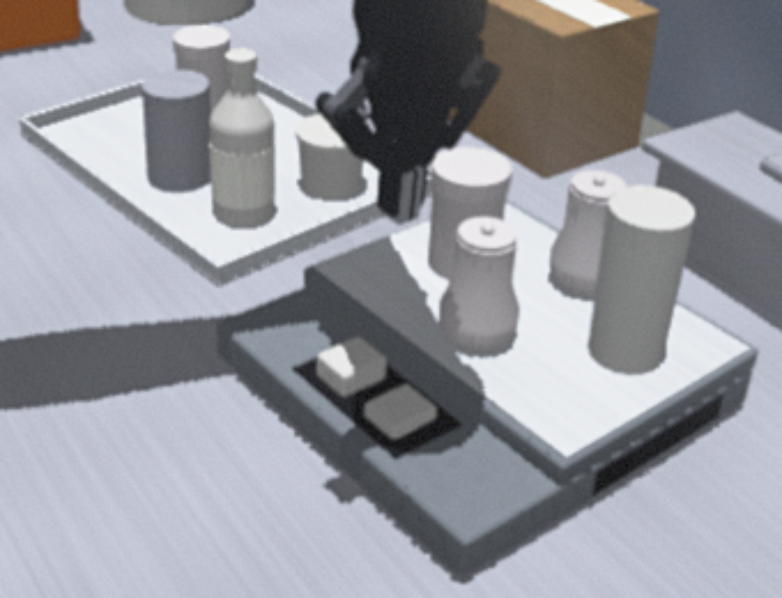

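View pics/scene26.png

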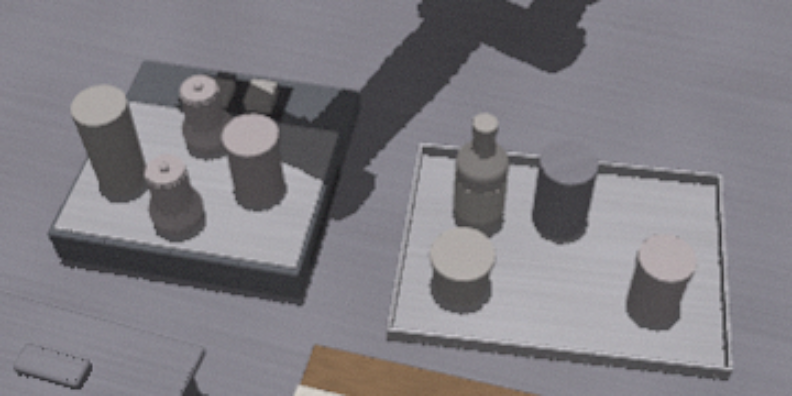

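View pics/wrist26.png

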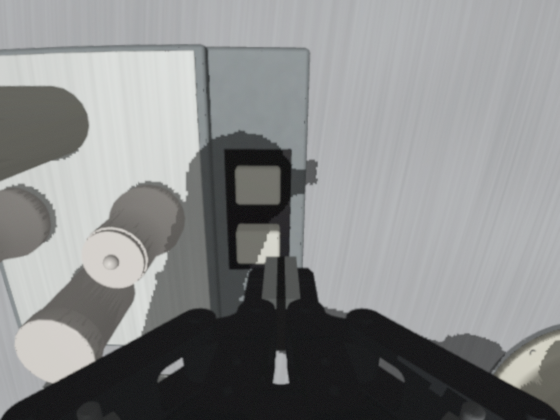

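```bash
python3 -c "
from workcell import manip
print(manip.sign_off())"
```

```text
the job is handed in; nothing more can be done
None
```

Both custard pots now stand on the chilling plate, the chill key was then pressed down, and the job was handed in at about 33 s on the robot's clock.

**Pots:** I gripped each by its neck with the jaws closed only until they stopped on the porcelain, then set it down in small steps until the plate took its weight. They stand upright about 60 mm in front of and behind the plate centre, clear of each other, jar_b and the beaker.

**Keys:** I pressed the right key to its stop, seen as about 25 N at z = 52 mm. In the last wrist picture the left key reads 60.4 mm and the right 52.3 mm, and the scene camera gives the same 8 mm difference. The side camera gave 7.3 mm, which I put down to depth noise.

**Bystanders:** In the final pictures the four things left on the sheet and the two on the plate stand as they did at the start. I measured only jar_a, jar_b and the beaker by camera. The readings for the bystanders on the plate agreed to a few mm between the side and scene cameras. The wrist camera's beaker reading was about 25 mm off, probably because it was only partly in view, so I did not use it.

**Not confirmed:**
- **Grip force:** It could not be read directly. I inferred a light touch from the finger stall of about 0.5 mm and the pictures, which show no visible damage.
- **Tool tilt:** The tool drifted to as much as 2.8° off vertical during the moves. The pots' tops still read level after release.

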